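# Take the dumbbell rattle from its flip-top box and hold it up, big head uppermost

### The job

Swing the clear lid of the toy box right back until it stands open by itself, then draw the beechwood dumbbell rattle up out of its notched cradle without disturbing the teether beside it or anything else on the shelf. Turn the rattle upright, the big red-banded head on top and the small head below, free of the fingers for me to take, and finish while still holding it there, still and steady in the gripper, its lower end at least 15 cm above the shelf top.

Things in the scene. Friction and masses are not known exactly. Their poses are not given: they have to be found in the camera images.
- box: Clear acrylic toy box, fixed, outside 176 (x) by 208 (y) by 78 mm high, walls and floor 4 mm. Origin: centre of its underside; x points from the tab side to the hinge side, away from the robot give or take 17 degrees; z up. One notch pair of the cradle inside holds the rattle, the other the teether; either may be left or right.
- cradle (a point): Middle of the pine cradle in the box, at x -5, y 0, z 52 mm in the box frame (z = rail tops). Two fixed rails along y, 8 mm thick, 48 mm apart, have notches 21 mm wide at y -40 and +40 mm, notch floors 35 mm above the shelf. In the 48 mm gap the toys' handles are free all round, with 29 mm below them to the pine floor; a handle's centre line is 60 mm from the nearer side wall.
- lid (a joint): Angle of the clear lid (4 mm panel, 176 by 208 mm, 160 g), rad: 0 shut, 1.57 upright, stop at 1.85. Hinged about the box's y direction along the far top rim, little friction: below about 1.6 it falls shut, beyond that it falls back onto the stop and stays. Starts shut or up to 0.12 ajar.
- lid_hinge (a point): Middle of the lid's hinge line: x +88, y 0, z 78.5 mm in the box frame.
- lid_tab (a point): On the lid's blue finger tab, a flat tongue 24 mm wide (along the hinge direction), 6 mm thick, sticking out 36 mm beyond the lid's near edge. The point is mid-width, mid-thickness, 20 mm beyond that edge, 196 mm from the hinge line, 81.5 mm above the shelf when shut. The tab moves with the lid; pinched across its width it can pivot between the fingers.
- rattle: Beechwood dumbbell rattle, 146 mm long, about 65 g, lying level in the cradle. Origin: mid-handle on its axis, at the start midway between the rails and 44 mm above the shelf; x runs towards the big head, at the start along the box's x, away from the robot. Round handle 18 mm thick, about 68 mm clear between heads; big ball head 46 mm with a red band, plain small ball head 36 mm.
- rattle_big (a point): Centre of the rattle's big head, 55 mm from the origin along +x.
- rattle_small (a point): Centre of the rattle's small head (18 mm radius), 50 mm from the origin along -x.
- teether: Mint teether lying in the other notches: ribbed handle 18 mm in diameter, a flat open ring 44 mm wide at one end and a 30 mm ball at the other. Origin mid-handle. Loose; must stay in its place.
- ring_rattle: Yellow plastic ring rattle, 80 mm across, 18 mm high, lying flat on the shelf; origin underside centre. Bystander.
- cup: Red plastic stacking cup, 72 mm across, 62 mm high; origin underside centre. Bystander.
- jar: Peach-coloured cream jar with white lid, 64 mm across, about 55 mm high; origin underside centre. Bystander.
- brush: Baby hairbrush, beech back, 150 mm long, 22 mm high; origin on the shelf near its middle. Bystander.
- thermometer: White stick thermometer, 125 mm long, 12 mm high; origin on the shelf under its body. Bystander.

How it is judged:
On the way, in this order (a step that is already met when the one before it is completed fails the run):
1. the lid is swung back past upright and stands open (value of joint lid above 1.65 rad), for 0.2 s.
2. the rattle is drawn up clear of the box, carried by the fingers (z of rattle in the frame of box above 0.12 m and contact force between rattle and the fingers above 0.5 N and contact force between rattle and box below 0.1 N), for 0.2 s.
At the end, for the whole second after the job is handed in: Lid past upright (over 1.65 rad); rattle held by the fingers alone, big head up within 0.45 rad of vertical, small head over 28 mm from the grasp point, its centre over 163 mm above the shelf, still (0.03 m/s, 0.3 rad/s); teether and five bystanders within 30 mm of their places (angle between rattle's own x axis and vertical below 0.45 rad and height (world z) of rattle_small above 0.163 m and contact force between rattle and the fingers above 0.5 N and contact force between rattle and box below 0.1 N and distance between the grasp point and rattle_small above 0.028 m and linear speed of rattle below 0.03 m/s and angular speed of rattle below 0.3 rad/s and value of joint lid above 1.65 rad and distance of each of teether, ring_rattle, cup, jar, brush, thermometer from where it was at the start of the episode below 0.03 m); the arm keeps its last pose, push and grip.
It fails at once if the teether is pushed more than 30 mm from its place (distance of teether from where it was at the start of the episode above 0.03 m).
It fails at once if a bystander on the shelf is pushed more than 30 mm from its place (distance of any of ring_rattle, cup, jar, brush, thermometer from where it was at the start of the episode above 0.03 m).
It also fails if it takes over 58 s, if anything falls off the work surface, if the arm or the gripper's body presses on something with over 40 N, if the wrist force passes 120 N, or if a joint passes its speed limit or range.

### The arm

A 6-joint arm with a two-finger parallel gripper is mounted at the origin on the work surface. World frame = base frame: x ahead of the robot, y to its left, z up, the work surface at z = 0. Lengths are in m, angles in rad, forces in N, time in s.
With the tool pointing down it reaches from about 0.275 to 1 m from the base axis. Payload 8.4 kg.
Tool frame: the origin (TCP) lies at the very end of the fingers, on their centre line; the grasp point (between the pads) lies 19 mm behind it (robot.tcp_to_grasp is the distance from the TCP to the grasp point, in m); y points along the fingers, z is the direction in which the jaws open and shut, and the axes are right-handed (so a half turn about y gives the same grasp; the last joint's range is limited). The gripper opens to 85 mm and grips with 20 to 120 N. Pads are 22 mm wide; open, the fingers measure 114 mm over their backs; the gripper's body (76 mm by 85 mm) begins 54 mm behind the grasp point. The pads swing forward as they close: fully open they stand 13 mm farther back than shut.
Start: joints at [-1.287, 0.353, 1.633, -0, 1.155, -0.002], TCP at [0.176, -0.6, 0.231] pointing down, gripper open.
Joint ranges: [-2.63, 2.63], [-0.92, 2.1], [0.06, 2.66], [-1.3, 4.44], [0, 2.69], [-3.02, 3.02]. Speed limits (rad/s): [2.22, 2.22, 2.79, 3.14, 3.14, 3.14].

### API

Orientations are given as a unit quaternion [x, y, z, w].
In Python, from bench import robot gives the robot as it stands.
- The arm moves only by the tool step_arm, never from a script. Its argument "series" is a list of rows, each a list of 4 numbers: the shift along the tool's x, y, z in units of 25 mm (1.0 is 25 mm), then the turn about the tool's y in units of 8 degrees (1.0 is 8 degrees). In form: [[tx, ty, tz, spin], ...]. A call has 1 to 5 rows; each row shifts and turns the pose as measured when the row begins, along the tool's axes as they then stand; what a row does not reach is not made up. A row lasts 1/10 s, in which the tool goes at most 50 mm and 8.59 degrees, less where a joint would pass 70% of its speed; a pose out of reach is approached as far as the arm can. A call is refused whole if a number of a shift passes 1 or a number of a turn 1, either way. A call with a gripper value outside its range is refused whole. "hand" is the finger opening in mm, from 0 to 85.4, set as the call begins (left out, the last holds). The fingers move at their own pace and stop on an object; "newtons" is the grip in N (left out, the last holds). Time passes only in rows, so rows that do not move let the fingers close. It gives the time, the measured TCP pose, the force and the opening at its end, in the units of the state.
- robot.get_state(): the state, without advancing time (a new reading comes with each control period).
- robot.camera(name): name is "scene" or "top" or "wrist"; returns a dict with "img" (480x640x3 uint8, red, green, blue), "z_map" (480x640 float32, m along the optical axis (not along the pixel's ray), 0 where there is no reading), "K" (3x3 intrinsics, pixels), "position" and "orientation" of the camera in the world; the wrist camera has in their place "mount" (4x4, takes a point from camera to tool coordinates, whose origin is the TCP and whose axes are the tool frame's). Camera axes: x right, y up, looking along -z (the intrinsics and any distortion apply to the point x, -y, -z); pixel columns grow to the right and rows downward; lengths in m; the calibration is good to about 2 mm. A picture is of the moment at which its call begins: read the wrist's pose just before it.
- robot.job_done(): hands the job in, once; it reports no verdict.
The state is a dict: "t": time; "joint_pos": joint angles; "joint_vel": joint speeds; "tau": joint torques, N m; "position": TCP position; "ee_rot": TCP orientation; "ft_force": force on the tool from outside, world axes, zero at the start; "torque": the same for the moment, N m; "gripper_width": finger opening in m.
Only numpy, scipy, OpenCV 4.12 (cv2) and the standard library are available. Lean on these libraries where they do the work, as an engineer would, in place of code of your own. Each camera call takes 0.05 s, during which the arm holds its last target.

## Working session

There is one attempt and no reset: what is moved stays moved. The work goes in short steps, Python scripts to look and compute and a tool call to move; the robot and the scene stay as the last step left them, time stands still between calls to the robot, and variables do not carry over. Pictures are saved under pics/ and viewed, and the job is handed in when it is done.

Besides the shell and the picture viewer there is one more tool, called by a JSON object that holds its "op" and its "data", one argument or row to a line. step_arm: Moves the arm, as the interface text tells. Its arguments: {"type":"object","properties":{"series":{"type":"array"},"hand":{"type":"number"},"newtons":{"type":"number"}},"required":["series"]}

```bash
ls; mkdir -p pics; cat > h.py <<'E'
import numpy as np, cv2
from bench import robot
from scipy.spatial.transform import Rotation as R
def snap(n,f):
    s=robot.get_state(); c=robot.camera(n); cv2.imwrite('pics/'+f,cv2.cvtColor(c['img'],cv2.COLOR_RGB2BGR))
    if n=='wrist':
        T=np.eye(4);T[:3,:3]=R.from_quat(s['ee_rot']).as_matrix();T[:3,3]=s['position'];M=T@np.array(c['mount'])
    else:
        M=np.eye(4);o=np.array(c['orientation']);M[:3,:3]=R.from_quat(o).as_matrix() if o.size==4 else o;M[:3,3]=c['position']
    np.savez('pics/'+f+'.npz',M=M,K=c['K'],z=c['z_map'],img=c['img'],d=np.array(c.get('distortion',c.get('dist',[0]))))
    return c,M
def ld(f):
    return np.load('pics/'+f+'.npz')
def ray(D,u,v):
    K=D['K'];d=np.array([(u-K[0,2])/K[0,0],-(v-K[1,2])/K[1,1],-1]);return D['M'][:3,3],D['M'][:3,:3]@d
def atz(D,u,v,z):
    o,d=ray(D,u,v);return o+d*(z-o[2])/d[2]
def dep(D,u,v):
    o,d=ray(D,u,v);return o+d*D['z'][int(v),int(u)]
def proj(D,p):
    q=D['M'][:3,:3].T@(np.array(p)-D['M'][:3,3]);K=D['K'];return K[0,0]*q[0]/-q[2]+K[0,2],K[1,1]*-q[1]/-q[2]+K[1,2]
E
python3 - <<'E'
from h import *
for n in ['scene','top','wrist']:
    c,M=snap(n,n+'0.png');print(n,c.keys(),M.round(3),c['K'])
s=robot.get_state();print(s)
E
```

```text
pics
scene dict_keys(['img', 'z_map', 'K', 'position', 'orientation']) [[-0.059 -0.583  0.81   1.416]
 [ 0.998 -0.028  0.052  0.063]
 [-0.007  0.812  0.584  0.713]
 [ 0.     0.     0.     1.   ]] [[511.54978286   0.         326.87654245]
 [  0.         511.54978286 237.27648216]
 [  0.           0.           1.        ]]
top dict_keys(['img', 'z_map', 'K', 'position', 'orientation']) [[ 0.009  0.988 -0.155  0.368]
 [-1.     0.01   0.004  0.026]
 [ 0.006  0.155  0.988  1.044]
 [ 0.     0.     0.     1.   ]] [[451.96235406   0.         312.61865966]
 [  0.         451.96235406 235.77417708]
 [  0.           0.           1.        ]]
wrist dict_keys(['img', 'z_map', 'K', 'mount']) [[ 0.282  0.913  0.296  0.252]
 [-0.959  0.269  0.085 -0.577]
 [-0.002 -0.308  0.951  0.372]
 [ 0.     0.     0.     1.   ]] [[402.79531736   0.         322.39329388]
 [  0.         402.79531736 243.58227287]
 [  0.           0.           1.        ]]
{'t': 0.15, 'joint_pos': array([-1.28742513e+00,  3.53487336e-01,  1.63396883e+00,  3.22200898e-06,
        1.15520176e+00, -2.41702611e-03]), 'joint_vel': array([-0.00253056, -0.00067366, -0.00042541, -0.00264749,  0.00173749,
       -0.00206916]), 'tau': array([ 1.13203332e-03, -6.05635071e+01, -3.42339849e+01, -3.56568599e-06,
        6.07431590e-03,  9.94939597e-06]), 'position': array([ 0.17608398, -0.5992992 ,  0.23073285]), 'ee_rot': array([-0.10074912,  0.70027298, -0.69952684,  0.10064572]), 'ft_force': array([1.53620293, 0.65662844, 0.22648776]), 'torque': array([-0.00043485,  0.01317929,  0.00481694]), 'gripper_width': 0.08554885745835723}
```

View pics/scene0.png

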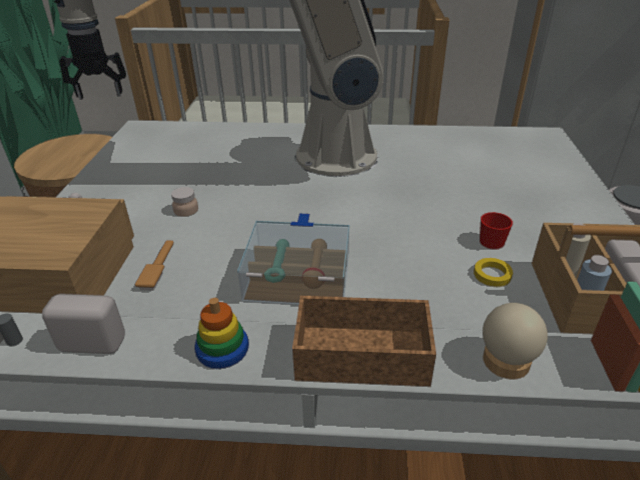

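View pics/top0.png

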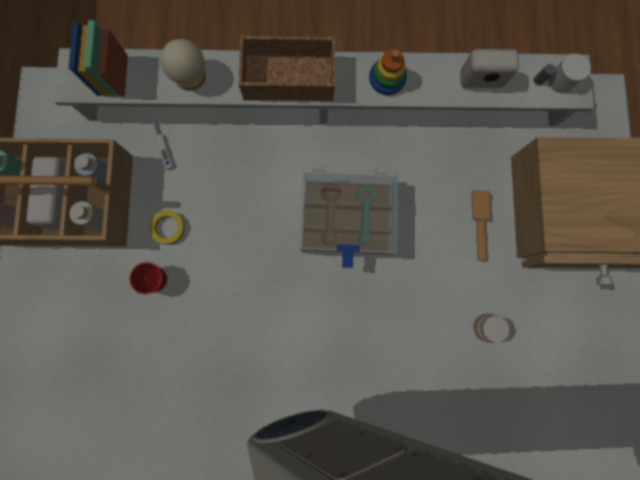

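View pics/wrist0.png

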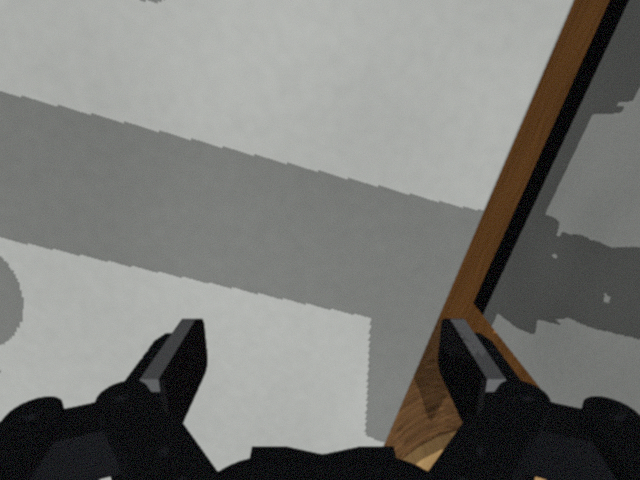

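```bash
python3 - <<'E'
from h import *
s=robot.get_state();print(R.from_quat(s['ee_rot']).as_matrix().round(3))
E
```

```text
[[-0.959 -0.     0.282]
 [-0.282  0.001 -0.959]
 [-0.    -1.    -0.001]]
```

The tool stays pointing down, since only spin is allowed. The plan is:
- Pinch the tab and swing the lid back.
- Grasp the rattle by its big ball so it can hang with the small head down.

In the pictures the rattle (red band) is on the left at about (331,210) in the top view, and the teether is on the right at about (366,212). The blue tab is at about (348,254).

```bash
python3 - <<'E'
from h import *
D=ld('top0.png');im=D['img']
c=cv2.resize(im[150:290,270:430],None,fx=5,fy=5,interpolation=cv2.INTER_CUBIC)[:600]
cv2.imwrite('pics/topcrop.png',cv2.cvtColor(cv2.convertScaleAbs(c,alpha=1.4,beta=10),cv2.COLOR_RGB2BGR))
S=ld('scene0.png')
for n,d in(('top',D),('scene',S)):
    i=d['img'].astype(int);m=(i[...,2]>90)&(i[...,2]>2*i[...,0])&(i[...,2]>1.5*i[...,1])
    lab=cv2.connectedComponentsWithStats(m.astype(np.uint8));
    for k in range(1,lab[0]):
        if lab[2][k,4]>30: 
            v,u=np.where(lab[1]==k);P=np.array([dep(d,a,b) for a,b in zip(u,v)])
            print(n,lab[2][k],lab[3][k],np.median(P,0),P.min(0),P.max(0))
            r=cv2.minAreaRect(np.c_[u,v].astype(np.float32));print(cv2.boxPoints(r),[atz(d,*q,.0845).round(3) for q in cv2.boxPoints(r)])
E
```

```text
top [343 256   7  10  37] [345.16216216 261.24324324] [ 0.46286152 -0.04717266  0.08448432] [ 0.45610501 -0.05573443  0.08120383] [ 0.47556088 -0.04274333  0.08792404]
[[343. 256.]
 [349. 256.]
 [349. 265.]
 [343. 265.]] [array([ 0.476, -0.043,  0.085]), array([ 0.476, -0.056,  0.085]), array([ 0.456, -0.056,  0.085]), array([ 0.456, -0.043,  0.085])]
scene [291 214  22  12 151] [302.50993377 220.49668874] [ 0.48454031 -0.05079961  0.08469787] [ 0.45172485 -0.07529529  0.08178264] [ 0.50199464 -0.02874159  0.08943296]
[[291. 214.]
 [312. 214.]
 [312. 225.]
 [291. 225.]] [array([ 0.457, -0.079,  0.085]), array([ 0.454, -0.032,  0.085]), array([ 0.498, -0.028,  0.085]), array([ 0.5  , -0.074,  0.085])]
scene [200 331  48  31 288] [229.27430556 352.22222222] [ 0.90227938 -0.11592256  0.11911547] [ 0.85172806 -0.16382276  0.1152674 ] [ 0.91593954 -0.09823719  0.12319672]
[[199.81541 355.67694]
 [243.64616 330.6308 ]
 [252.81538 346.67694]
 [208.98463 371.72308]] [array([ 0.876, -0.177,  0.085]), array([ 0.818, -0.118,  0.085]), array([ 0.852, -0.096,  0.085]), array([ 0.907, -0.155,  0.085])]
```

View pics/topcrop.png

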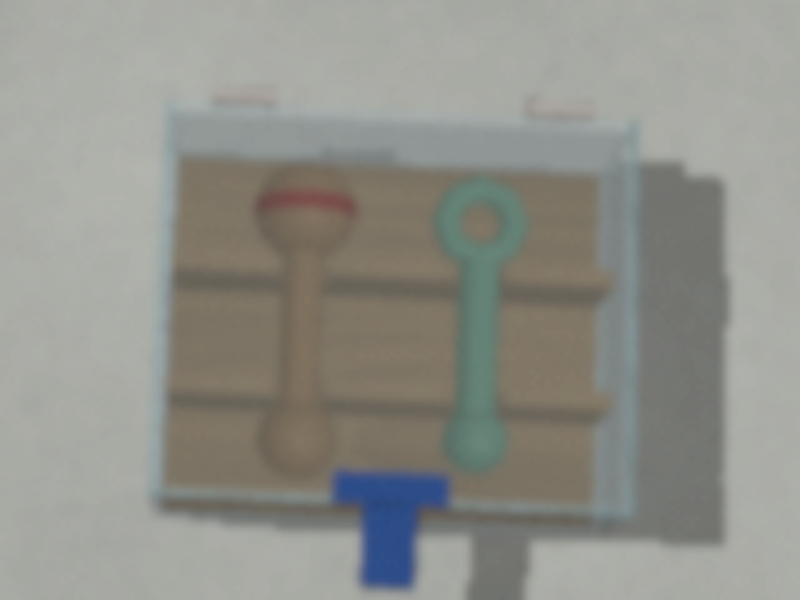

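```bash
python3 - <<'E'
from h import *
D=ld('top0.png')
f=lambda X,Y,z:atz(D,270+X/5,150+Y/5,z)[:2]
nl,nr,fl,fr=[f(*p,.0825) for p in((157,497),(630,515),(172,110),(632,127))]
print(nl,nr,fl,fr,[np.linalg.norm(a-b) for a,b in((nl,nr),(fl,fr),(nl,fl),(nr,fr))])
for a,b in((nl,nr),(fl,fr)):
    d=a-b;print('yaw',np.degrees(np.arctan2(-d[0],d[1])))
for a,b in((nl,fl),(nr,fr)):
    d=b-a;print('yaw',np.degrees(np.arctan2(d[1],d[0])))
print('c',(nl+nr+fl+fr)/4, 'hinge',(fl+fr)/2,'near',(nl+nr)/2)
print('tab end',f(388,587,.0845),'tab base',f(390,507,.0845))
big=f(306,208,.044);sm=f(297,438,.044);print('rattle',big,sm,big-sm,np.degrees(np.arctan2(*(big-sm)[::-1])))
t1=f(482,222,.044);t2=f(475,440,.044);print('teether',t1,t2,np.degrees(np.arctan2(*(t1-t2)[::-1])))
# rails
E
```

```text
[0.48914661 0.04611865] [ 0.48339821 -0.15677268] [0.66100122 0.04176535] [ 0.6554801  -0.16098881] [np.float64(0.20297274696801268), np.float64(0.202829324799743), np.float64(0.17190974620621743), np.float64(0.1721335252340731)]
yaw -1.622890820076145
yaw -1.5598151680911982
yaw -1.4510649947727832
yaw -1.403508169393967
c [ 0.57225653 -0.05746937] hinge [ 0.65824066 -0.05961173] near [ 0.48627241 -0.05532701]
tab end [ 0.45129526 -0.05270949] tab base [ 0.48558029 -0.0536595 ]
rattle [ 0.62722426 -0.01917507] [ 0.52125519 -0.01544911] [ 0.10596907 -0.00372596] -2.0137370237211343
teether [ 0.62153658 -0.09929302] [ 0.52115821 -0.09523105] -2.3172999008683677
```

```bash
cat > plan.py <<'E'
from h import *
import sys
def yaw(Rm): return np.degrees(np.arctan2(Rm[1,2],Rm[0,2]))
def plan(target,yw,n=None,maxs=1.0,cap=40):
    s=robot.get_state();p=np.array(s['position']);a=yaw(R.from_quat(s['ee_rot']).as_matrix())
    rows=[];target=np.array(target)
    for i in range(cap):
        e=target-p;da=(yw-a+180)%360-180
        if np.linalg.norm(e)<.0007 and abs(da)<.3: break
        t=np.radians(a);zx=np.array([np.cos(t),np.sin(t),0]);yx=np.array([0,0,-1.]);xx=np.cross(yx,zx)
        c=np.array([e@xx,e@yx,e@zx])/.025;m=np.abs(c).max()
        if m>maxs:c*=maxs/m
        c=c.round(2);sp=round(float(np.clip(-da/8,-1,1)),2)
        rows.append([*c.tolist(),sp]);p=p+.025*(c[0]*xx+c[1]*yx+c[2]*zx);a-=8*sp
    for k in range(0,len(rows),5):print(rows[k:k+5])
    print('pos',s['position'].round(4),'yaw',round(yaw(R.from_quat(s['ee_rot']).as_matrix()),2),'q',s['joint_pos'].round(2))
if __name__=='__main__':
    v=[float(x) for x in sys.argv[1:]];plan(v[:3],v[3],maxs=v[4] if len(v)>4 else 1.)
E
python3 plan.py .44 -.054 .231 88.3
```

```text
[[-0.91, -0.0, -1.0, -1.0], [-1.0, -0.0, -0.83, -1.0], [-1.0, -0.0, -0.62, -1.0], [-1.0, -0.0, -0.44, -1.0], [-1.0, -0.0, -0.28, -1.0]]
[[-1.0, -0.0, -0.14, -1.0], [-1.0, -0.0, 0.0, -1.0], [-1.0, -0.0, 0.14, -1.0], [-1.0, -0.0, 0.29, -1.0], [-1.0, -0.0, 0.45, -1.0]]
[[-1.0, -0.0, 0.63, -1.0], [-1.0, -0.0, 0.85, -1.0], [-0.89, -0.0, 1.0, -1.0], [-0.67, -0.0, 1.0, -1.0], [-0.48, -0.0, 1.0, -1.0]]
[[-0.32, -0.0, 1.0, -1.0], [-0.17, -0.0, 1.0, -1.0], [-0.03, -0.0, 1.0, -1.0], [0.11, -0.0, 1.0, -1.0], [0.25, -0.0, 1.0, -1.0]]
[[0.4, -0.01, 1.0, -0.24], [0.32, -0.0, 0.72, -0.0]]
pos [ 0.1761 -0.5993  0.2307] yaw -73.63 q [-1.29  0.35  1.63  0.    1.16 -0.  ]
```

{"op": "step_arm", "data": {
  "series": [
    [-0.9,0,-1,-1],
    [-1,0,-0.8,-1],
    [-1,0,-0.6,-1],
    [-1,0,-0.45,-1],
    [-1,0,-0.3,-1]
  ],
  "hand": 50,
  "newtons": 30
}}

```text
t: 0.65
position: [0.2402, -0.4631, 0.2289]
ee_rot: [-0.34, 0.621, -0.619, 0.34]
ft_force: [-0.7, 0.1, -0.2]
gripper_width: 0.05
```

{"op": "step_arm", "data": {
  "series": [
    [-1,0,-0.15,-1],
    [-1,0,0,-1],
    [-1,0,0.15,-1],
    [-1,0,0.3,-1],
    [-1,0,0.45,-1]
  ]
}}

```text
t: 1.15
position: [0.2938, -0.3394, 0.2284]
ee_rot: [-0.538, 0.459, -0.457, 0.539]
ft_force: [0.4, 0.0, 0.4]
gripper_width: 0.0498
```

{"op": "step_arm", "data": {
  "series": [
    [-1,0,0.6,-1],
    [-1,0,0.85,-1],
    [-0.9,0,1,-1],
    [-0.65,0,1,-1],
    [-0.5,0,1,-1]
  ]
}}

```text
t: 1.65
position: [0.3525, -0.1914, 0.2285]
ee_rot: [-0.665, 0.238, -0.236, 0.667]
ft_force: [1.2, -0.6, -0.0]
gripper_width: 0.0497
```

```bash
python3 plan.py .44 -.054 .231 88.3
```

```text
[[-0.12, -0.02, 1.0, -1.0], [0.02, -0.01, 1.0, -1.0], [0.17, -0.02, 1.0, -1.0], [0.31, -0.02, 1.0, -1.0], [0.48, -0.01, 1.0, -0.68]]
[[0.6, -0.02, 1.0, -0.0], [0.08, -0.0, 0.15, -0.0]]
pos [ 0.3525 -0.1914  0.2285] yaw 50.85 q [-0.5  -0.    2.08  0.    1.07 -1.39]
```

{"op": "step_arm", "data": {
  "series": [
    [-0.1,0,1,-1],
    [0,0,1,-1],
    [0.15,0,1,-1],
    [0.3,0,1,-1],
    [0.5,0,1,-0.7]
  ]
}}

```text
t: 2.15
position: [0.4213, -0.0753, 0.2287]
ee_rot: [-0.706, -0.0, 0.002, 0.708]
ft_force: [-0.6, 0.0, 0.3]
gripper_width: 0.0499
```

{"op": "step_arm", "data": {
  "series": [
    [0.6,0,1,0],
    [0.1,0,0.15,0],
    [0,0,0,0]
  ]
}}

```text
t: 2.45
position: [0.4401, -0.043, 0.2285]
ee_rot: [-0.706, -0.003, 0.005, 0.708]
ft_force: [-0.1, -0.2, 0.4]
gripper_width: 0.0499
```

```bash
python3 plan.py .455 -.054 .16 88.3; python3 - <<'E'
from h import *
snap('wrist','w1.png')
E
```

```text
[[0.22, 1.0, -0.16, 0.29], [0.22, 1.0, -0.16, -0.0], [0.16, 0.74, -0.11, -0.0]]
pos [ 0.4401 -0.043   0.2285] yaw 90.62 q [-0.1   0.07  2.01  0.    1.07 -1.69]
```

View pics/w1.png

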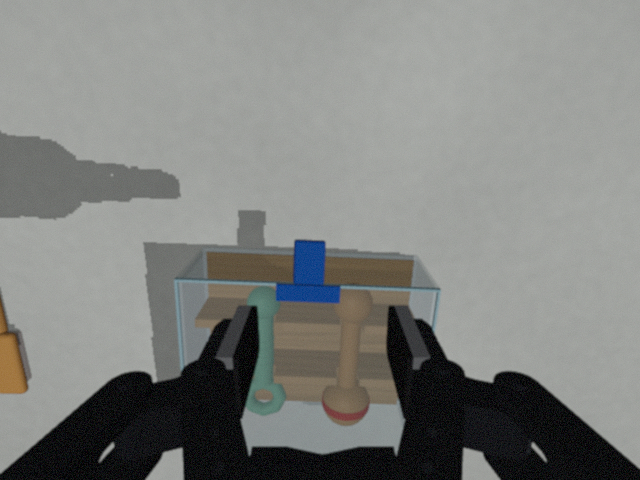

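The wrist view shows the tab from (294,241) to (325,285), with the lid's near edge at row 287.

```bash
python3 - <<'E'
from h import *
D=ld('w1.png')
for n,u,v in(('endL',295,241),('endR',325,241),('baseL',294,286),('baseR',325,287),('lidL',177,280),('lidR',438,290)):
    print(n,atz(D,u,v,.0845 if 'lid' not in n else .0825).round(4), dep(D,u,v).round(4))
print(dep(D,309,262))
E
```

```text
endL [ 0.4514 -0.0623  0.0845] [ 0.4524 -0.0625  0.0813]
endR [ 0.4512 -0.04    0.0845] [ 0.4783 -0.0387 -0.0015]
baseL [ 0.4878 -0.0634  0.0845] [ 0.4878 -0.0634  0.0846]
baseR [ 0.4884 -0.0395  0.0845] [ 0.4891 -0.0395  0.0831]
lidL [ 0.4845 -0.1539  0.0825] [ 0.4859 -0.1551  0.0793]
lidR [0.4911 0.0489 0.0825] [0.4915 0.0492 0.0815]
[ 0.46838667 -0.05189545  0.08332524]
```

```bash
python3 plan.py .464 -.0525 .068 88.3
```

```text
[[0.15, 1.0, -0.06, 0.28], [0.15, 1.0, -0.05, 0.0], [0.15, 1.0, -0.05, 0.0], [0.15, 1.0, -0.05, 0.0], [0.15, 1.0, -0.06, 0.0]]
[[0.16, 1.0, -0.05, 0.0], [0.06, 0.42, -0.02, 0.0]]
pos [ 0.4399 -0.0433  0.2285] yaw 90.57 q [-0.1   0.07  2.01  0.    1.07 -1.69]
```

{"op": "step_arm", "data": {
  "series": [
    [0.2,0.5,-0.1,0.3],
    [0.3,1,-0.1,0],
    [0.2,1,-0.1,0],
    [0.2,1,-0.05,0],
    [0.05,1,0,0]
  ]
}}

```text
t: 3.0
position: [0.4644, -0.0578, 0.1162]
ee_rot: [-0.706, 0.012, -0.016, 0.708]
ft_force: [0.4, -0.3, 0.1]
gripper_width: 0.0504
```

```bash
python3 plan.py .464 -.0525 .068 88.3
```

```text
[[-0.01, 1.0, 0.11, -0.06], [-0.01, 0.93, 0.1, -0.0]]
pos [ 0.4644 -0.0578  0.1162] yaw 87.79 q [-0.13  0.26  2.07  0.    0.8  -1.66]
```

{"op": "step_arm", "data": {
  "series": [
    [0,0.6,0.15,-0.05],
    [0,0.8,0.05,0],
    [0,0.5,0,0],
    [0,0,0,0]
  ]
}}

```text
t: 3.4
position: [0.4601, -0.0569, 0.064]
ee_rot: [-0.706, 0.014, -0.013, 0.707]
ft_force: [-0.4, -0.4, 0.2]
gripper_width: 0.0506
```

{"op": "step_arm", "data": {
  "series": [
    [0,0,0,0],
    [0,0,0,0],
    [0,0,0,0],
    [0,0,0,0]
  ],
  "hand": 0,
  "newtons": 25
}}

```text
t: 3.8
position: [0.4598, -0.0518, 0.0665]
ee_rot: [-0.702, 0.017, -0.016, 0.711]
ft_force: [-1.3, -7.2, -1.0]
gripper_width: 0.0233
```

```bash
python3 - <<'E'
from h import *
snap('wrist','w2.png')
s=robot.get_state();print(s['position'],s['gripper_width'],s['ft_force'],s['torque'])
E
```

```text
[ 0.45969771 -0.05212046  0.06649234] 0.02336707486981732 [-0.2651455   4.70255869 -0.73074804] [0.61335181 0.17728112 0.02815672]
```

View pics/w2.png

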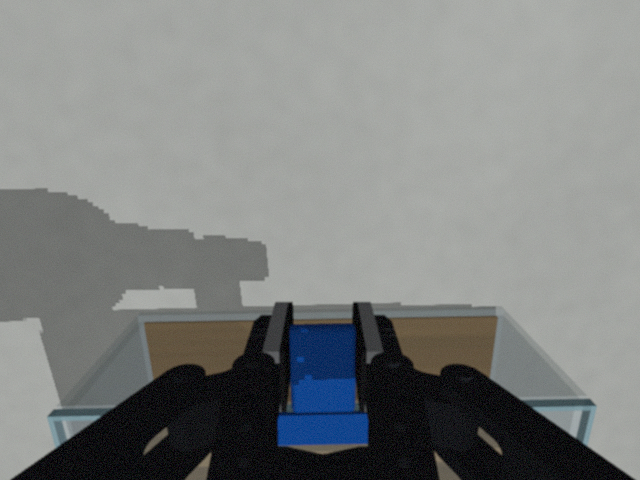

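```bash
cat > arc.py <<'E'
from plan import *
import sys
H=np.array([.664,-.0583]);off=.015
s=robot.get_state();p=s['position'];a=yaw(R.from_quat(s['ee_rot']).as_matrix());
dx,dz=H[0]-p[0],p[2]+off-.0785
th=np.arctan2(dz,dx);r=np.hypot(dx,dz);print('th',th,'r',r,'yaw',a,'y',p[1],'w',s['gripper_width'],'F',s['ft_force'].round(1),s['torque'].round(2))
st=float(sys.argv[1]) if len(sys.argv)>1 else .1
rr=.204;px,pz=dx,dz
for i in range(5):
    t=th+st*(i+1);nx,nz=rr*np.cos(t),rr*np.sin(t)
    print(round(t,2),[round((px-nx)/.025,2),round(-(nz-pz)/.025,2),0,0]);px,pz=nx,nz
E
python3 arc.py
```

```text
th 0.014645563802710844 r 0.20432420307677238 yaw 87.30892179337609 y -0.05212045704490712 w 0.02336707486981732 F [-0.3  4.7 -0.7] [0.61 0.18 0.03]
0.11 [np.float64(0.07), np.float64(-0.81), 0, 0]
0.21 [np.float64(0.13), np.float64(-0.8), 0, 0]
0.31 [np.float64(0.21), np.float64(-0.79), 0, 0]
0.41 [np.float64(0.29), np.float64(-0.76), 0, 0]
0.51 [np.float64(0.37), np.float64(-0.73), 0, 0]
```

{"op": "step_arm", "data": {
  "series": [
    [0.05,-0.8,0,0],
    [0.1,-0.8,0,0],
    [0.2,-0.8,0,0]
  ]
}}

```text
t: 4.15
position: [0.4699, -0.0525, 0.1287]
ee_rot: [-0.702, 0.016, -0.018, 0.712]
ft_force: [7.2, 7.0, -4.0]
gripper_width: 0.023
```

```bash
python3 arc.py
```

```text
th 0.3240475483867164 r 0.2047329606478976 yaw 87.18474309186557 y -0.05248694110337697 w 0.022965179720361332 F [ 7.2  7.  -4. ] [ 1.   -0.86  0.02]
0.42 [np.float64(0.33), np.float64(-0.75), 0, 0]
0.52 [np.float64(0.37), np.float64(-0.73), 0, 0]
0.62 [np.float64(0.44), np.float64(-0.68), 0, 0]
0.72 [np.float64(0.51), np.float64(-0.64), 0, 0]
0.82 [np.float64(0.57), np.float64(-0.58), 0, 0]
```

{"op": "step_arm", "data": {
  "series": [
    [0.3,-0.75,0,0],
    [0.35,-0.75,0,0],
    [0.45,-0.7,0,0],
    [0.5,-0.65,0,0]
  ]
}}

```text
t: 4.55
position: [0.5146, -0.0539, 0.2072]
ee_rot: [-0.7, 0.013, -0.024, 0.714]
ft_force: [12.1, 6.8, -13.6]
gripper_width: 0.0229
```

```bash
python3 arc.py
```

```text
th 0.7658608555178236 r 0.2072481714949762 yaw 86.97527698707587 y -0.05392457279089351 w 0.022912173999265678 F [ 12.1   6.8 -13.6] [ 0.95 -1.63  0.  ]
0.87 [np.float64(0.69), np.float64(-0.47), 0, 0]
0.97 [np.float64(0.65), np.float64(-0.5), 0, 0]
1.07 [np.float64(0.69), np.float64(-0.43), 0, 0]
1.17 [np.float64(0.73), np.float64(-0.36), 0, 0]
1.27 [np.float64(0.76), np.float64(-0.28), 0, 0]
```

{"op": "step_arm", "data": {
  "series": [
    [0.7,-0.45,0,0],
    [0.65,-0.5,0,0],
    [0.7,-0.4,0,0],
    [0.75,-0.35,0,0]
  ]
}}

```text
t: 4.95
position: [0.5841, -0.0563, 0.2553]
ee_rot: [-0.697, 0.014, -0.026, 0.716]
ft_force: [4.7, 5.6, -13.1]
gripper_width: 0.0226
```

```bash
python3 arc.py; python3 - <<'E'
from h import *
snap('scene','s2.png')
E
```

```text
th 1.176078135107218 r 0.20776996648402893 yaw 86.82289053211231 y -0.05626775705207303 w 0.022623748174013216 F [  4.7   5.6 -13.1] [ 0.7  -0.42 -0.04]
1.28 [np.float64(0.83), np.float64(-0.14), 0, 0]
1.38 [np.float64(0.79), np.float64(-0.2), 0, 0]
1.48 [np.float64(0.81), np.float64(-0.12), 0, 0]
1.58 [np.float64(0.81), np.float64(-0.04), 0, 0]
1.68 [np.float64(0.81), np.float64(0.05), 0, 0]
```

View pics/s2.png

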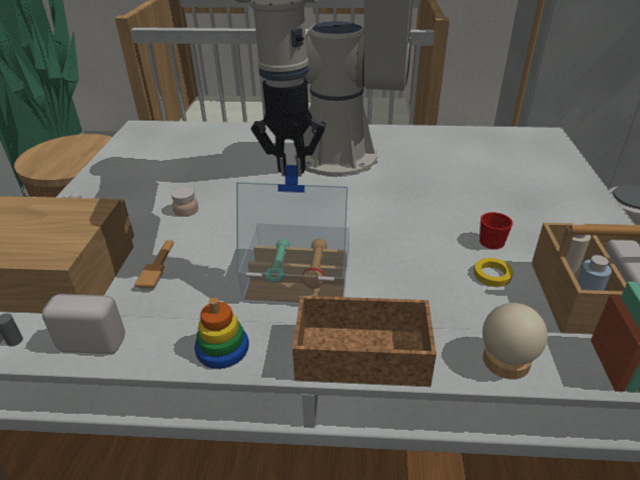

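The lid is swinging well and is nearly upright, with the tab held at about (290,178) in the scene view. I'll continue the arc.

{"op": "step_arm", "data": {
  "series": [
    [0.8,-0.15,0,0],
    [0.8,-0.2,0,0],
    [0.8,-0.1,0,0],
    [0.8,-0.05,0,0]
  ]
}}

```text
t: 5.4
position: [0.6652, -0.059, 0.2718]
ee_rot: [-0.695, 0.015, -0.025, 0.719]
ft_force: [-0.5, 5.1, -10.0]
gripper_width: 0.0234
```

```bash
python3 arc.py
```

```text
th 1.5765618130221102 r 0.20830153869822116 yaw 86.72768488709268 y -0.05900626437912853 w 0.023380176082509307 F [ -0.5   5.1 -10. ] [ 0.53  0.27 -0.02]
1.68 [np.float64(0.81), np.float64(0.22), 0, 0]
1.78 [np.float64(0.81), np.float64(0.13), 0, 0]
1.88 [np.float64(0.79), np.float64(0.21), 0, 0]
1.98 [np.float64(0.76), np.float64(0.28), 0, 0]
2.08 [np.float64(0.73), np.float64(0.36), 0, 0]
```

{"op": "step_arm", "data": {
  "series": [
    [0.8,0.1,0,0],
    [0.8,0.15,0,0],
    [0.2,0.05,0,0],
    [0,0,0,0]
  ]
}}

```text
t: 5.8
position: [0.7118, -0.0605, 0.2663]
ee_rot: [-0.694, 0.016, -0.025, 0.72]
ft_force: [-0.9, 3.6, -0.9]
gripper_width: 0.0235
```

```bash
python3 arc.py; python3 - <<'E'
from h import *
snap('scene','s3.png')
E
```

```text
th 1.802232112477567 r 0.20839700054912907 yaw 86.70015164397515 y -0.0605391741794486 w 0.023483976738710204 F [-0.9  3.6 -0.9] [0.25 0.28 0.02]
1.9 [np.float64(0.74), np.float64(0.4), 0, 0]
2.0 [np.float64(0.76), np.float64(0.3), 0, 0]
2.1 [np.float64(0.72), np.float64(0.38), 0, 0]
2.2 [np.float64(0.68), np.float64(0.45), 0, 0]
2.3 [np.float64(0.63), np.float64(0.51), 0, 0]
```

View pics/s3.png

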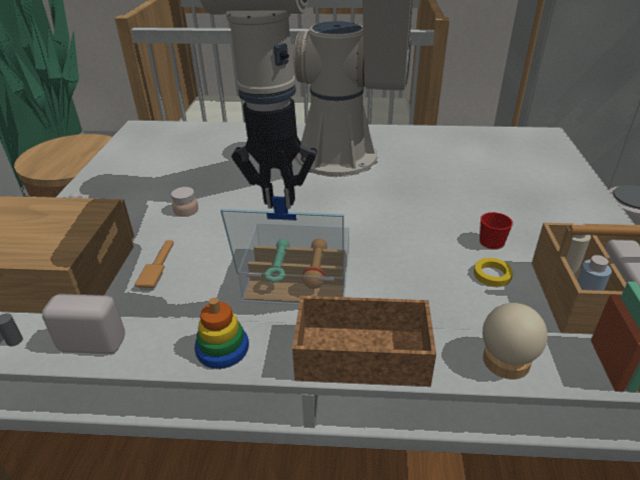

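The lid is at about 1.8 rad, past upright. Next I release the tab and rise straight up.

{"op": "step_arm", "data": {
  "series": [
    [0,0,0,0],
    [0,0,0,0],
    [0,-0.3,0,0],
    [0,-1,0,0],
    [0,-1,0,0]
  ],
  "hand": 65
}}

```text
t: 6.35
position: [0.7068, -0.0646, 0.3246]
ee_rot: [-0.695, 0.018, -0.024, 0.719]
ft_force: [-0.4, -0.5, -1.0]
gripper_width: 0.0649
```

{"op": "step_arm", "data": {
  "series": [
    [-1,-0.5,0,0],
    [-1,0,0,0],
    [-1,0,0,0],
    [-1,0,0.5,0],
    [-1,0,0.5,0]
  ]
}}

```text
t: 6.85
position: [0.5828, -0.0354, 0.3456]
ee_rot: [-0.696, 0.014, -0.03, 0.718]
ft_force: [-0.2, -0.0, -0.6]
gripper_width: 0.0649
```

```bash
python3 - <<'E'
from h import *
snap('scene','s4.png');snap('top','t4.png');snap('wrist','w4.png')
for f in('top0.png','t4.png'):
    pass
D=ld('t4.png');c=cv2.resize(D['img'][130:290,270:430],None,fx=3.75,fy=3.75,interpolation=cv2.INTER_CUBIC)
S=ld('s4.png');c2=S['img'][150:350,200:400];c2=cv2.resize(c2[:,:],(200,200))
cv2.imwrite('pics/t4c.png',cv2.cvtColor(np.hstack([c,np.vstack([c2,np.zeros((400,200,3),np.uint8)])]),cv2.COLOR_RGB2BGR))
E
python3 plan.py .6 -.0185 .25 88.3
```

```text
[[0.17, 1.0, 0.18, -0.22], [0.17, 1.0, 0.18, 0.0], [0.17, 1.0, 0.17, 0.0], [0.14, 0.84, 0.15, 0.0]]
pos [ 0.5831 -0.0349  0.3461] yaw 86.54 q [-0.08  0.19  1.6   0.03  1.33 -1.6 ]
```

View pics/t4c.png

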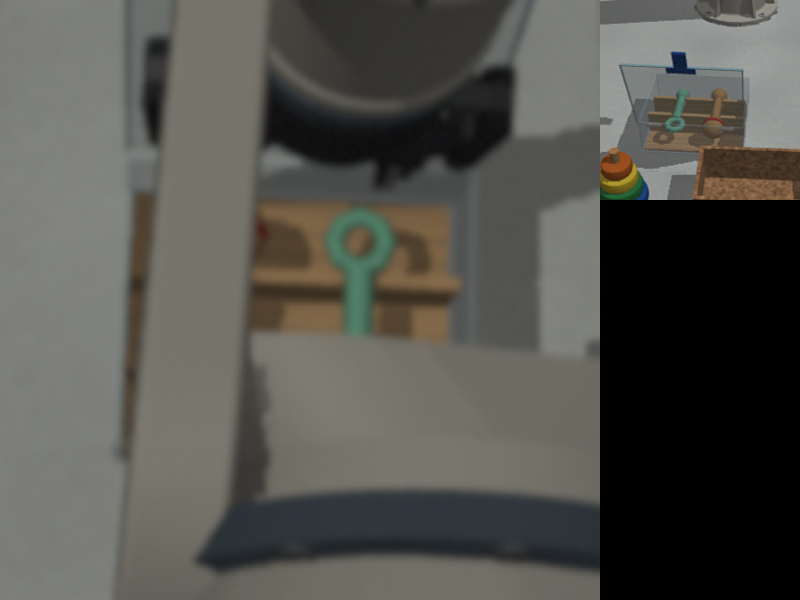

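View pics/w4.png

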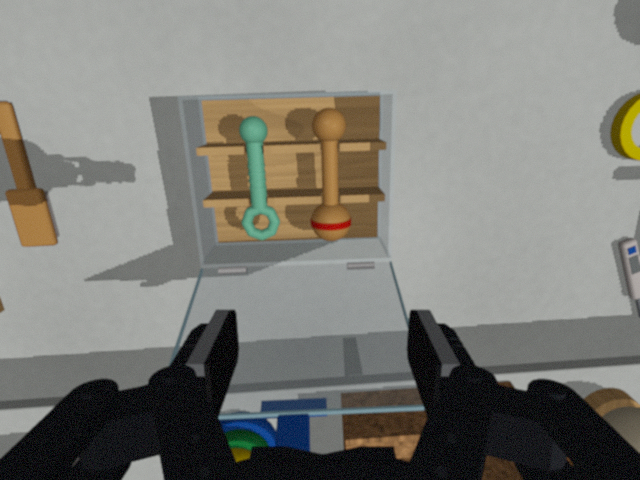

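The lid stands open. The wrist view shows the rattle's big head at (331,222), its small head at (328,126), and the teether's handle around (258,180).

```bash
python3 - <<'E'
from h import *
D=ld('w4.png')
b=atz(D,331,222,.044);s=atz(D,328.5,126,.044);print(b,s,np.linalg.norm(b-s),np.degrees(np.arctan2(*(b-s)[1::-1])))
print(dep(D,331,218),dep(D,330,170),'teether',dep(D,258,180),atz(D,261,222,.044))
# red band + ball fit by depth
z=D['z'];P=np.array([dep(D,u,v) for u in range(315,348) for v in range(205,240)])
P=P[P[:,2]>.05];A=np.c_[2*P,np.ones(len(P))];x=np.linalg.lstsq(A,(P**2).sum(1),rcond=None)[0];print('sphere',x[:3],np.sqrt(x[3]+x[:3]@x[:3]),len(P))
P=np.array([dep(D,u,v) for u in range(312,346) for v in range(108,144)])
P=P[P[:,2]>.05];A=np.c_[2*P,np.ones(len(P))];x=np.linalg.lstsq(A,(P**2).sum(1),rcond=None)[0];print('sphere',x[:3],np.sqrt(x[3]+x[:3]@x[:3]),len(P))
# lid hinge line and box wall
for u,v in((200,262),(392,258),(184,98),(391,95)):print(atz(D,u,v,.078))
E
```

```text
[ 0.628441   -0.01703873  0.044     ] [ 0.52296726 -0.01409632  0.044     ] 0.10551476818218734 -1.5979687737831894
[ 0.61811686 -0.01754389  0.06377607] [ 0.56790931 -0.0153627   0.05257186] teether [ 0.57332705 -0.09311585  0.05389203] [ 0.62290676 -0.09647209  0.044     ]
sphere [ 0.58996258 -0.02147482  0.27517549] 0.21787612562689307 1031
sphere [ 0.52683754 -0.01679113  0.26949963] 0.21357235355877907 859
[ 0.65346482 -0.16197579  0.078     ]
[0.6640093  0.04618219 0.078     ]
[ 0.48732737 -0.15041021  0.078     ]
[0.49633508 0.04567889 0.078     ]
```

```bash
python3 plan.py .623 -.0175 .2 88.3
```

```text
[[0.27, 1.0, 0.14, -0.22], [0.27, 1.0, 0.13, 0.0], [0.27, 1.0, 0.13, 0.0], [0.27, 1.0, 0.12, 0.0], [0.27, 1.0, 0.13, 0.0]]
[[0.22, 0.84, 0.1, 0.0]]
pos [ 0.5831 -0.0349  0.3461] yaw 86.54 q [-0.08  0.19  1.6   0.03  1.33 -1.6 ]
```

{"op": "step_arm", "data": {
  "series": [
    [0.3,0.8,0.15,-0.2],
    [0.3,1,0.15,0],
    [0.3,1,0.15,0],
    [0.3,1,0.1,0],
    [0.2,1,0.1,0]
  ],
  "hand": 62
}}

```text
t: 7.5
position: [0.6306, -0.0193, 0.2321]
ee_rot: [-0.697, -0.003, -0.026, 0.717]
ft_force: [-0.1, 1.1, -0.6]
gripper_width: 0.0624
```

{"op": "step_arm", "data": {
  "series": [
    [0.1,0.6,0,0],
    [0,0,0,0]
  ]
}}

```text
t: 7.7
position: [0.634, -0.0196, 0.2134]
ee_rot: [-0.697, -0.001, -0.025, 0.717]
ft_force: [0.4, -0.9, -0.1]
gripper_width: 0.0618
```

```bash
python3 plan.py .623 -.0175 .12 88.3; python3 - <<'E'
from h import *
snap('wrist','w5.png')
E
```

```text
[[-0.12, 1.0, 0.02, -0.02], [-0.12, 1.0, 0.02, 0.0], [-0.12, 1.0, 0.02, 0.0], [-0.08, 0.73, 0.01, 0.0]]
pos [ 0.634  -0.0196  0.2134] yaw 88.15 q [-0.05  0.37  1.66  0.03  1.08 -1.6 ]
```

View pics/w5.png

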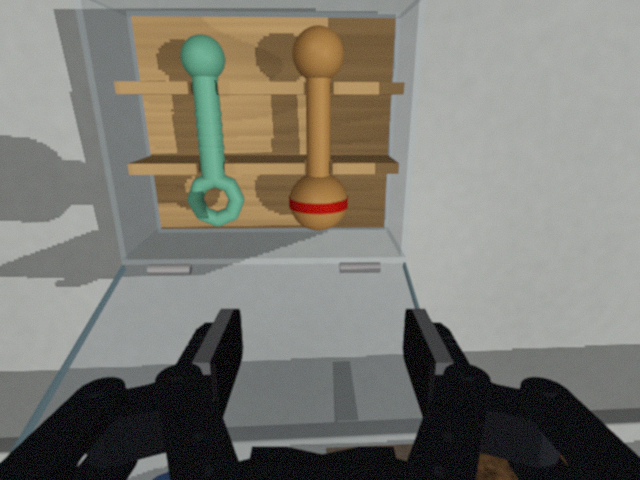

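```bash
python3 - <<'E'
from h import *
D=ld('w5.png')
print(atz(D,319,201,.044),atz(D,318,54,.044),'teeth',atz(D,216,199,.044))
print(R.from_quat(robot.get_state()['ee_rot']).as_matrix().round(3))
E
```

```text
[ 0.62661817 -0.0168523   0.044     ] [ 0.5219019  -0.01391596  0.044     ] teeth [ 0.62190476 -0.09681145  0.044     ]
[[ 0.999  0.039  0.032]
 [-0.033  0.027  0.999]
 [ 0.038 -0.999  0.028]]
```

{"op": "step_arm", "data": {
  "series": [
    [-0.3,0.5,0,0],
    [-0.3,1,0,0],
    [-0.1,1,-0.05,0],
    [0,1,0,0],
    [0,0,0,0]
  ]
}}

```text
t: 8.25
position: [0.6214, -0.0192, 0.1287]
ee_rot: [-0.697, -0.005, -0.029, 0.716]
ft_force: [-0.4, -0.4, 0.3]
gripper_width: 0.0621
```

```bash
python3 - <<'E'
from h import *
snap('wrist','w6.png')
print(R.from_quat(robot.get_state()['ee_rot']).as_matrix().round(3),robot.get_state()['position'])
E
```

```text
[[ 0.998  0.05   0.033]
 [-0.034  0.026  0.999]
 [ 0.05  -0.998  0.027]] [ 0.62250759 -0.01929876  0.13059364]
```

View pics/w6.png

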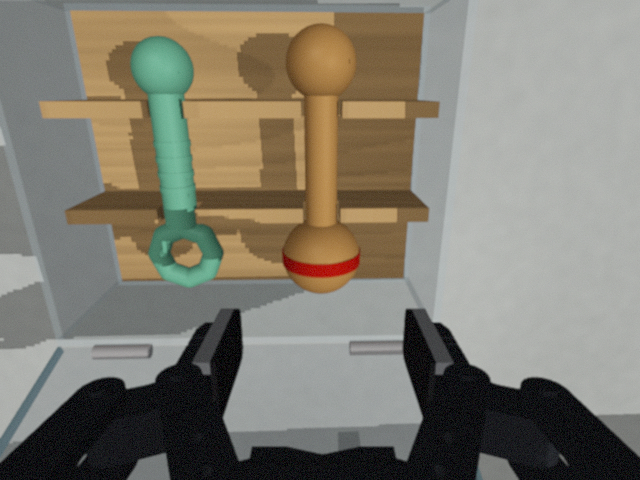

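{"op": "step_arm", "data": {
  "series": [
    [-0.1,0.8,0,0],
    [-0.1,0.9,0,0],
    [-0.05,0.9,0,0],
    [0,0.8,0,0],
    [0,0,0,0]
  ]
}}

```text
t: 8.8
position: [0.6273, -0.0177, 0.054]
ee_rot: [-0.697, -0.011, -0.035, 0.716]
ft_force: [0.4, 0.4, -0.1]
gripper_width: 0.0622
```

```bash
python3 - <<'E'
from h import *
snap('wrist','w7.png')
s=robot.get_state();print(s['position'],s['ft_force'],s['gripper_width'])
E
```

```text
[ 0.62832599 -0.01779842  0.05550277] [ 0.70759332 -0.95676636  0.47669308] 0.06206324076198733
```

View pics/w7.png

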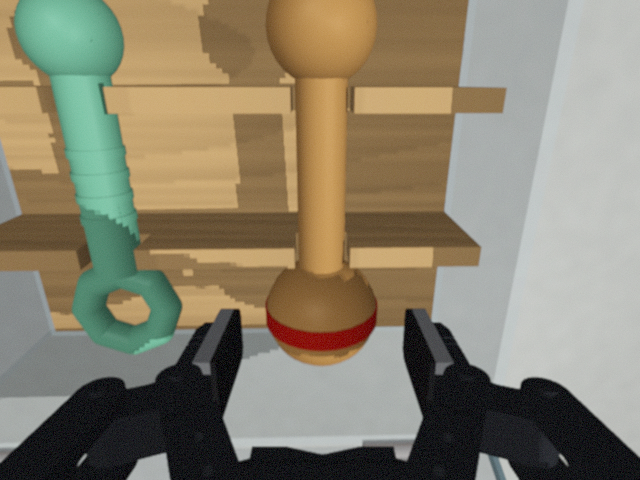

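{"op": "step_arm", "data": {
  "series": [
    [-0.25,0.4,0,0],
    [-0.2,0.5,0,0],
    [-0.05,0.3,0,0],
    [0,0,0,0]
  ]
}}

```text
t: 9.25
position: [0.6199, -0.0168, 0.0275]
ee_rot: [-0.697, -0.015, -0.038, 0.716]
ft_force: [0.1, 0.6, 0.7]
gripper_width: 0.0621
```

```bash
python3 - <<'E'
from h import *
snap('wrist','w8.png')
s=robot.get_state();print(s['position'],s['ft_force'],s['gripper_width'],R.from_quat(s['ee_rot']).as_matrix().round(3))
E
```

```text
[ 0.6201688  -0.01684077  0.02788124] [-0.76562702  0.86916956 -0.10694318] 0.06198435071296482 [[ 0.997  0.075  0.033]
 [-0.034  0.024  0.999]
 [ 0.075 -0.997  0.027]]
```

View pics/w8.png

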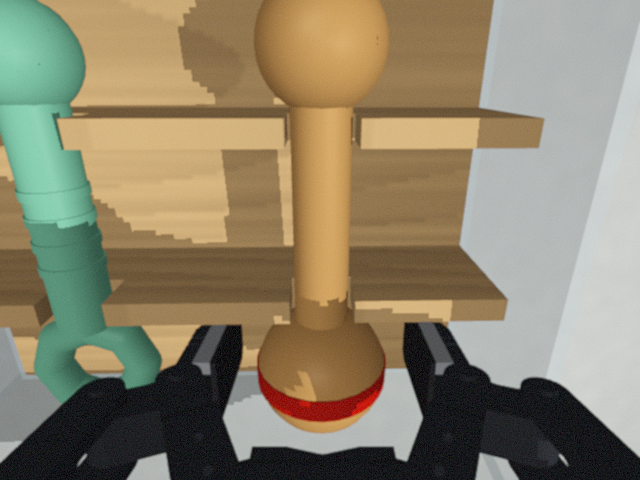

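{"op": "step_arm", "data": {
  "series": [
    [0.2,0,0,0],
    [0.05,0,0,0],
    [0,0,0,0]
  ]
}}

```text
t: 9.6
position: [0.6278, -0.0171, 0.0291]
ee_rot: [-0.697, -0.015, -0.039, 0.716]
ft_force: [1.5, -0.2, -0.4]
gripper_width: 0.062
```

```bash
python3 - <<'E'
from h import *
s=robot.get_state();print(s['position'],s['ft_force'],s['gripper_width'])
E
```

```text
[ 0.62784464 -0.01708604  0.02907441] [ 1.52471358 -0.21699277 -0.44350039] 0.06197260184872945
```

Well centred. I'll close lightly at the minimum grip so the ball can pivot.

{"op": "step_arm", "data": {
  "series": [
    [0,0,0,0],
    [0,0,0,0],
    [0,0,0,0],
    [0,0,0,0]
  ],
  "hand": 0,
  "newtons": 20
}}

```text
t: 10.0
position: [0.6282, -0.0171, 0.0296]
ee_rot: [-0.697, -0.015, -0.039, 0.716]
ft_force: [-0.6, -0.2, 0.8]
gripper_width: 0.0446
```

{"op": "step_arm", "data": {
  "series": [
    [0,-0.3,0,0],
    [0,-0.4,0,0],
    [0,0,0,0]
  ]
}}

```text
t: 10.3
position: [0.6266, -0.0176, 0.0483]
ee_rot: [-0.697, -0.015, -0.039, 0.716]
ft_force: [1.1, 0.1, -0.3]
gripper_width: 0.0449
```

```bash
python3 - <<'E'
from h import *
snap('wrist','w9.png')
s=robot.get_state();print(s['position'],s['ft_force'],s['torque'],s['gripper_width'])
E
```

```text
[ 0.62632941 -0.01755004  0.04779929] [ 0.57743433  0.41800003 -0.29194342] [-0.02767624  0.02376495  0.01523874] 0.044431750117372666
```

View pics/w9.png

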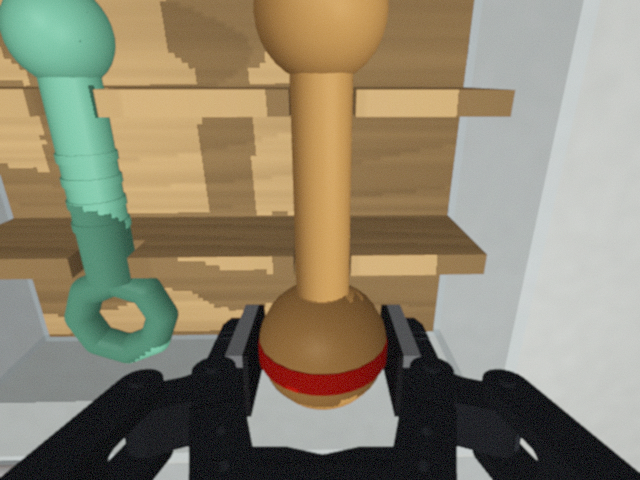

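{"op": "step_arm", "data": {
  "series": [
    [0,-0.5,0,0],
    [0,-0.6,0,0],
    [0,-0.6,0,0],
    [0,0,0,0]
  ]
}}

```text
t: 10.75
position: [0.623, -0.0187, 0.0945]
ee_rot: [-0.697, -0.015, -0.039, 0.716]
ft_force: [1.3, -0.4, 0.3]
gripper_width: 0.0446
```

```bash
python3 - <<'E'
from h import *
snap('wrist','w10.png');snap('scene','s10.png')
s=robot.get_state();print(s['position'],s['ft_force'],s['torque'],s['gripper_width'])
c=ld('s10.png')['img'][150:330,190:430];w=ld('w10.png')['img']
cv2.imwrite('pics/c10.png',cv2.cvtColor(np.vstack([cv2.resize(c,(400,300)),cv2.resize(w,(400,300))]),cv2.COLOR_RGB2BGR))
E
```

```text
[ 0.62198913 -0.01858156  0.09252856] [ 0.75633071 -0.11629869 -0.4477927 ] [ 0.00902285 -0.00672024 -0.0252524 ] 0.044655370257600635
```

View pics/c10.png

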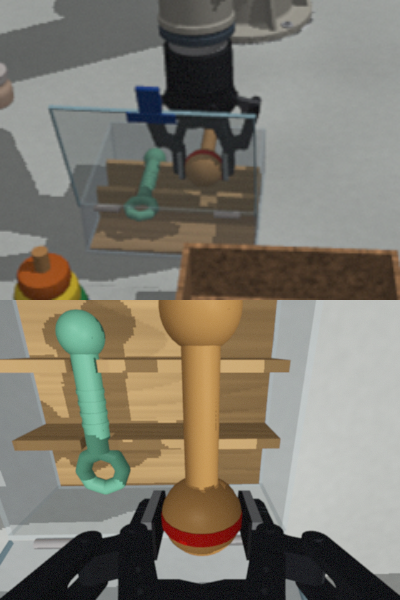

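The ball isn't pivoting under gravity, because the grip friction holds it level. I'll press the small head's tip against the inside of the near wall while rising in an arc, to lever the rattle upright.

```bash
python3 - <<'E'
from h import *
D=ld('w10.png');
for u,v in((320,70),(322,20),(320,150),(320,250),(322,330)):print(u,v,dep(D,u,v).round(4))
# near wall: rim rows? sample wall/rail
for u,v in((200,105),(430,105),(150,230)):print(u,v,dep(D,u,v).round(4))
s=robot.get_state();Rm=R.from_quat(s['ee_rot']).as_matrix();print(s['position'],Rm.round(3),s['joint_pos'].round(2))
E
```

```text
320 70 [ 0.531  -0.0167  0.1161]
322 20 [ 0.5204 -0.016   0.1238]
320 150 [ 0.5514 -0.0174  0.1161]
320 250 [ 0.5817 -0.0184  0.1162]
322 330 [ 0.6049 -0.0188  0.1249]
200 105 [ 0.5418 -0.0659  0.0505]
430 105 [0.5451 0.0311 0.0504]
150 230 [ 0.596  -0.0969  0.0513]
[ 0.62198913 -0.01858156  0.09252856] [[ 0.997  0.075  0.033]
 [-0.034  0.025  0.999]
 [ 0.074 -0.997  0.027]] [-0.05  0.47  1.8   0.04  0.79 -1.61]
```

{"op": "step_arm", "data": {
  "series": [
    [0,0.5,0,0],
    [0,0.6,0,0],
    [0,0.5,0,0],
    [0,0,0,0]
  ]
}}

```text
t: 11.25
position: [0.6235, -0.0174, 0.0469]
ee_rot: [-0.697, -0.013, -0.037, 0.716]
ft_force: [0.8, -0.2, -0.8]
gripper_width: 0.0448
```

{"op": "step_arm", "data": {
  "series": [
    [-0.2,0,0,0],
    [-0.2,0,0,0],
    [-0.15,0,0,0]
  ]
}}

```text
t: 11.55
position: [0.6199, -0.0174, 0.0481]
ee_rot: [-0.697, -0.02, -0.044, 0.715]
ft_force: [5.1, -0.3, -0.8]
gripper_width: 0.045
```

```bash
python3 - <<'E'
from h import *
s=robot.get_state();print(s['position'],s['ft_force'],s['torque'],s['gripper_width'])
snap('wrist','w11.png')
D=ld('w11.png')
for u,v in((320,150),(320,250)):print(u,v,dep(D,u,v).round(4))
E
```

```text
[ 0.61987458 -0.0174174   0.0481263 ] [ 5.13622131 -0.26884075 -0.84729298] [-0.02620734 -0.84229732 -0.03307523] 0.0449739013443846
320 150 [ 0.549  -0.016   0.0629]
320 250 [ 0.5792 -0.0171  0.0672]
```

View pics/w11.png

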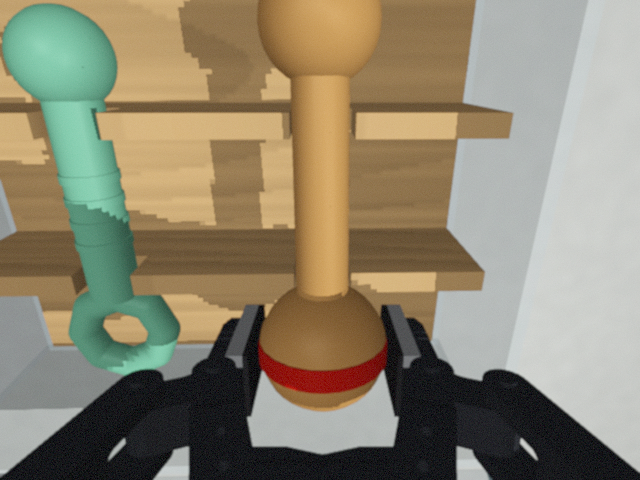

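{"op": "step_arm", "data": {
  "series": [
    [-0.15,-0.5,0,0],
    [-0.15,-0.5,0,0],
    [-0.15,-0.5,0,0]
  ]
}}

```text
t: 11.9
position: [0.6076, -0.018, 0.0866]
ee_rot: [-0.697, -0.022, -0.046, 0.715]
ft_force: [1.5, -0.9, -0.6]
gripper_width: 0.0447
```

```bash
python3 - <<'E'
from h import *
s=robot.get_state();print(s['position'],s['ft_force'],s['torque'],s['gripper_width'],R.from_quat(s['ee_rot']).as_matrix().round(3)[:,1])
snap('wrist','w12.png')
D=ld('w12.png')
for u,v in((320,150),(320,200),(320,250)):print(u,v,dep(D,u,v).round(4))
E
```

```text
[ 0.60764766 -0.01804598  0.08660451] [ 1.49112934 -0.91526675 -0.64355905] [ 0.00261021 -0.27125291 -0.02466549] 0.04474213855473529 [ 0.097  0.023 -0.995]
320 150 [ 0.5396 -0.0163  0.0854]
320 200 [ 0.555  -0.017   0.0912]
320 250 [ 0.5712 -0.0176  0.096 ]
```

View pics/w12.png

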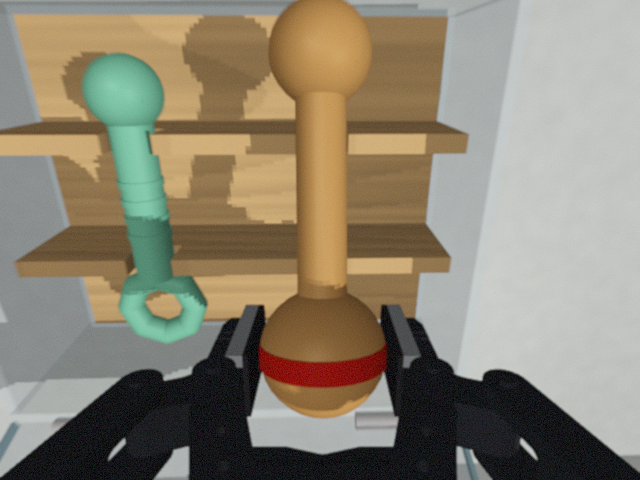

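{"op": "step_arm", "data": {
  "series": [
    [-0.35,-0.4,0,0],
    [-0.4,-0.4,0,0],
    [-0.4,-0.4,0,0]
  ]
}}

```text
t: 12.25
position: [0.5839, -0.0182, 0.1213]
ee_rot: [-0.697, -0.029, -0.053, 0.714]
ft_force: [1.7, -0.7, 1.1]
gripper_width: 0.0441
```

```bash
cat > chk.py <<'E'
from h import *
import sys
f=sys.argv[1]
s=robot.get_state();print(s['position'].round(4),s['ft_force'].round(1),s['torque'].round(2),s['gripper_width'].round(4),R.from_quat(s['ee_rot']).as_matrix().round(3)[:,1])
snap('wrist',f)
D=ld(f)
for v in(100,150,200,250,300):print(v,dep(D,320,v).round(4))
E
python3 chk.py w13.png
```

```text
Traceback (most recent call last):
  File "chk.py", line 4, in <module>
    s=robot.get_state();print(s['position'].round(4),s['ft_force'].round(1),s['torque'].round(2),s['gripper_width'].round(4),R.from_quat(s['ee_rot']).as_matrix().round(3)[:,1])
                                                                                                 ^^^^^^^^^^^^^^^^^^^^^^^^
AttributeError: 'float' object has no attribute 'round'
```

```bash
sed -i "s/s\['gripper_width'\].round(4)/s['gripper_width']/" chk.py; python3 chk.py w13.png
```

```text
[ 0.5839 -0.0182  0.1213] [ 1.7 -0.7  1.1] [-0.11 -0.36 -0.03] 0.04408983999735038 [ 0.117  0.022 -0.993]
100 [ 0.503  -0.0154  0.0882]
150 [ 0.5215 -0.0161  0.0917]
200 [ 0.5376 -0.0169  0.1059]
250 [ 0.553  -0.0177  0.1179]
300 [ 0.5669 -0.0185  0.1303]
```

View pics/w13.png

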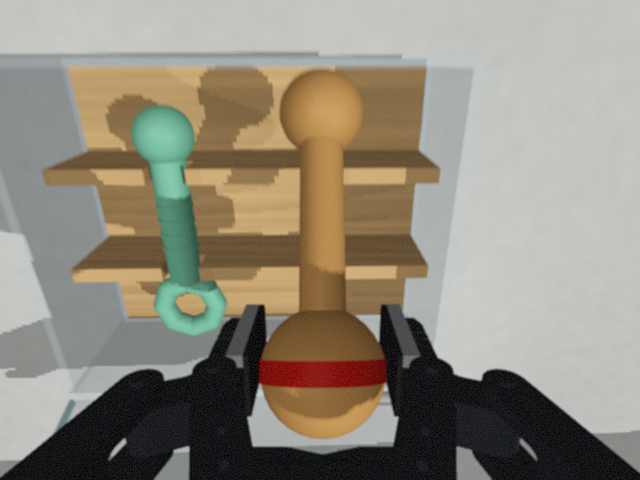

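{"op": "step_arm", "data": {
  "series": [
    [-0.5,-0.3,0,0],
    [-0.55,-0.3,0,0],
    [-0.6,-0.3,0,0]
  ]
}}

```text
t: 12.6
position: [0.5374, -0.0172, 0.1406]
ee_rot: [-0.697, -0.029, -0.053, 0.714]
ft_force: [0.8, 0.3, -0.9]
gripper_width: 0.041
```

```bash
python3 chk.py w14.png
```

```text
[ 0.5374 -0.0172  0.1406] [ 0.8  0.3 -0.9] [ 0.03 -0.11  0.01] 0.04098473174114623 [ 0.116  0.022 -0.993]
100 [ 4.66e-01 -1.24e-02 -4.00e-04]
150 [ 0.4886 -0.0141  0.0445]
200 [ 0.5056 -0.0155  0.0818]
250 [ 0.52   -0.0166  0.1089]
300 [ 0.5305 -0.0175  0.1339]
```

View pics/w14.png

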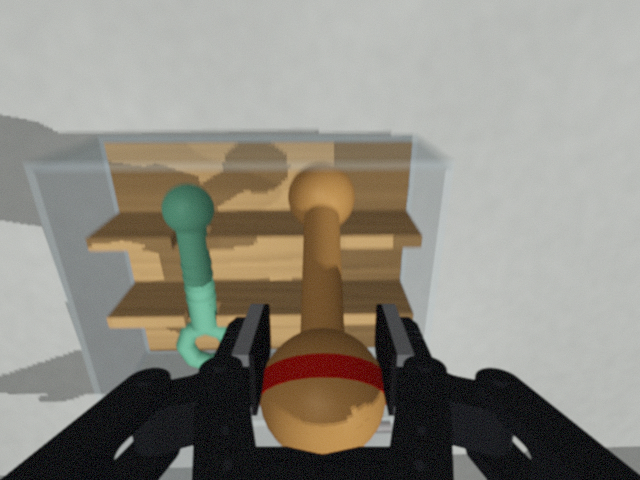

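```bash
cat > ball.py <<'E'
from h import *
import sys
from scipy.optimize import least_squares
def ball(f,box):
    D=ld(f);u0,u1,v0,v1=box
    P=np.array([dep(D,u,v) for u in range(u0,u1,2) for v in range(v0,v1,2)])
    s=robot.get_state();Rm=R.from_quat(s['ee_rot']).as_matrix()
    g=lambda c:np.linalg.norm(P-c,axis=1)-.023
    r=least_squares(g,P.mean(0)-[0,0,.02],loss='soft_l1',f_scale=.001)
    print('ball',r.x.round(4),'res',np.median(abs(r.fun)),'in tool',(Rm.T@(r.x-s['position'])*1000).round(1))
b=[int(x) for x in sys.argv[2:]]
ball(sys.argv[1],b)
E
python3 ball.py w14.png 285 360 345 440; python3 ball.py w13.png 285 360 325 425;python3 ball.py w9.png 285 360 310 395
```

```text
ball [ 0.5528 -0.0179  0.1604] res 0.00038227523718466043 in tool [ 20.3 -17.5   0.3]
ball [ 0.5919 -0.0186  0.1381] res 0.0003754839197608797 in tool [56.6  9.1  0.2]
ball [ 0.6251 -0.0176  0.062 ] res 0.0003824666115109041 in tool [80.9 88.5  0.4]
```

{"op": "step_arm", "data": {
  "series": [
    [-0.05,0.4,0,0],
    [-0.05,0.5,0,0],
    [-0.05,0.3,0,0],
    [0,0,0,0]
  ]
}}

```text
t: 13.05
position: [0.5331, -0.0162, 0.1066]
ee_rot: [-0.697, -0.027, -0.051, 0.715]
ft_force: [1.8, 0.2, -0.3]
gripper_width: 0.0398
```

```bash
python3 chk.py w15.png; python3 ball.py w15.png 285 360 345 440
```

```text
[ 0.5331 -0.0162  0.1066] [ 1.8  0.2 -0.3] [ 0.02 -0.07 -0.05] 0.03983273029232731 [ 0.112  0.023 -0.994]
100 [ 0.4583 -0.0119 -0.0009]
150 [ 0.4861 -0.0129 -0.0005]
200 [ 0.4916 -0.0147  0.0766]
250 [ 0.5177 -0.0155  0.0706]
300 [ 0.5279 -0.0164  0.0972]
ball [ 0.5499 -0.0169  0.1267] res 0.0003774888665758428 in tool [ 18.7 -17.8   0.3]
```

View pics/w15.png

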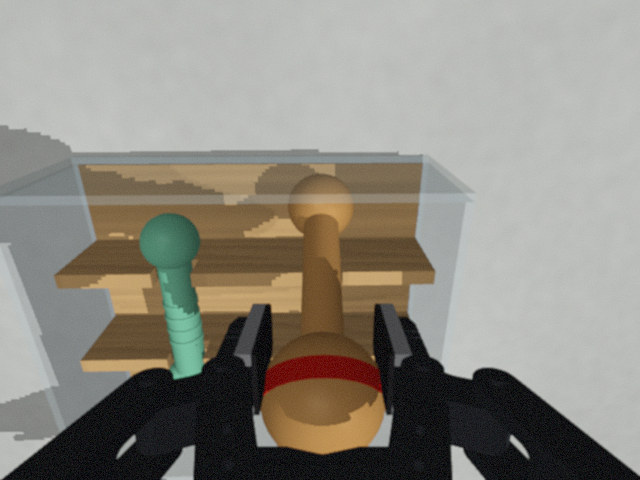

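{"op": "step_arm", "data": {
  "series": [
    [-0.3,-0.1,0,0],
    [-0.3,-0.1,0,0],
    [-0.3,-0.05,0,0]
  ]
}}

```text
t: 13.4
position: [0.5094, -0.0155, 0.1103]
ee_rot: [-0.697, -0.027, -0.051, 0.715]
ft_force: [0.1, -0.1, 0.6]
gripper_width: 0.0069
```

```bash
python3 chk.py w16.png; python3 ball.py w16.png 285 360 345 440
```

```text
[ 0.5094 -0.0155  0.1103] [ 0.1 -0.1  0.6] [-0.01  0.06  0.05] 0.006909810107635349 [ 0.11   0.023 -0.994]
100 [ 0.4347 -0.0112 -0.0009]
150 [ 0.4631 -0.0121 -0.0011]
200 [ 0.4889 -0.0134  0.0162]
250 [ 0.4922 -0.0148  0.0781]
300 [ 0.5348 -0.0157  0.0525]
ball [ 0.5167 -0.0163  0.1387] res 0.015229869753286501 in tool [ 12.1 -27.6   0.1]
```

{"op": "step_arm", "data": {
  "series": [
    [0,0,0,0],
    [0,0,0,0],
    [0,0,0,0],
    [0,0,0,0],
    [0,0,0,0]
  ]
}}

```text
t: 13.95
position: [0.5079, -0.0154, 0.1112]
ee_rot: [-0.697, -0.027, -0.051, 0.715]
ft_force: [-0.2, 0.2, 0.2]
gripper_width: -0.0001
```

```bash
python3 chk.py w17.png; python3 - <<'E'
from h import *
snap('scene','s17.png');c=ld('s17.png')['img'][150:330,190:430];cv2.imwrite('pics/c17.png',cv2.cvtColor(cv2.resize(c,(800,600)),cv2.COLOR_RGB2BGR))
E
```

```text
[ 0.5079 -0.0154  0.1112] [-0.2  0.2  0.2] [-0.01  0.03 -0.01] -7.671165800533576e-05 [ 0.111  0.023 -0.994]
100 [ 0.4334 -0.0111 -0.0009]
150 [ 0.462  -0.0121 -0.0017]
200 [ 0.4887 -0.0133  0.0131]
250 [ 0.4916 -0.0148  0.077 ]
300 [ 0.5341 -0.0157  0.052 ]
```

View pics/w17.png

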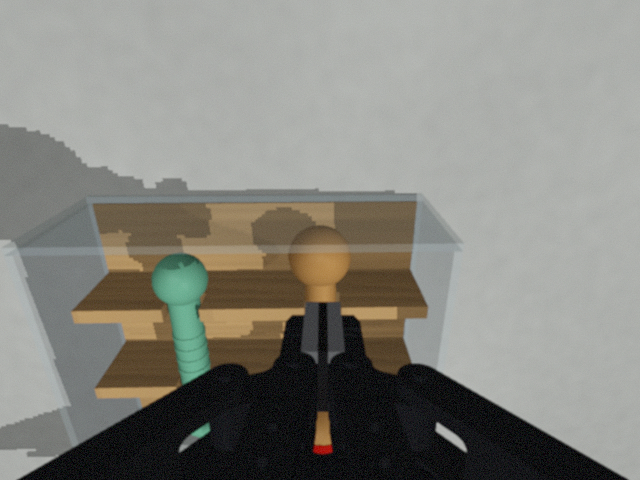

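View pics/c17.png

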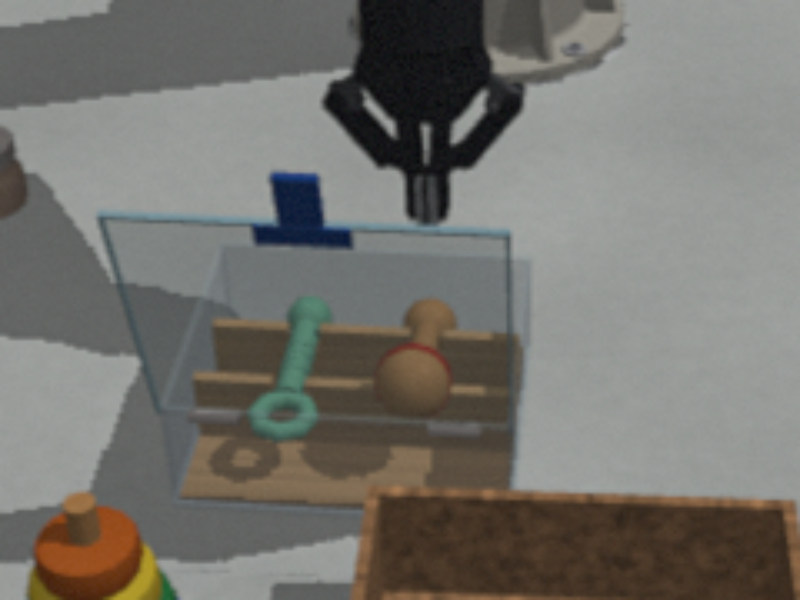

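{"op": "step_arm", "data": {
  "series": [
    [0,-1,0,0],
    [0,-1,0,0],
    [0,-1,0,0],
    [0,-1,0,0],
    [0,-1,0,0]
  ],
  "hand": 62
}}

```text
t: 14.55
position: [0.4913, -0.0182, 0.2355]
ee_rot: [-0.697, -0.024, -0.048, 0.715]
ft_force: [0.4, 0.1, 0.2]
gripper_width: 0.062
```

{"op": "step_arm", "data": {
  "series": [
    [0,-1,0,0],
    [0.5,-0.5,0,0],
    [0.5,0,0,0],
    [0.5,0,0,0],
    [0,0,0,0]
  ]
}}

```text
t: 15.05
position: [0.5277, -0.0206, 0.2811]
ee_rot: [-0.697, -0.026, -0.05, 0.715]
ft_force: [0.6, -0.3, -0.2]
gripper_width: 0.0618
```

```bash
python3 chk.py w18.png
```

```text
[ 0.5277 -0.0206  0.2811] [ 0.6 -0.3 -0.2] [-0.01  0.03 -0.01] 0.0618269264140874 [ 0.107  0.023 -0.994]
100 [ 4.662e-01 -1.300e-02  1.000e-04]
150 [ 0.5047 -0.0154  0.0494]
200 [ 0.5497 -0.0171  0.0552]
250 [ 0.5925 -0.019   0.0734]
300 [ 0.6602 -0.0208  0.0522]
```

View pics/w18.png

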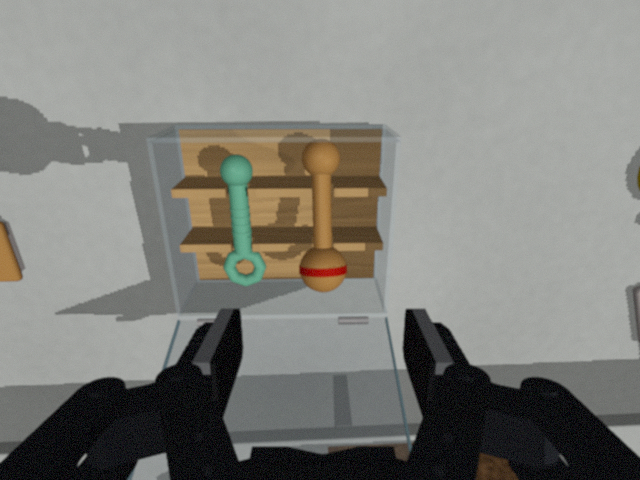

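```bash
python3 - <<'E'
from h import *
D=ld('w18.png')
for v in range(136,300,8):print(v,dep(D,322,v).round(4))
E
python3 ball.py w18.png 308 338 252 288; python3 - <<'E'
E
sed 's/\.023$/.018/;s/-\.023/-.018/' ball.py > sm.py; python3 sm.py w18.png 310 334 145 168
```

```text
136 [ 0.4887 -0.0137  0.0728]
144 [ 0.5002 -0.0134  0.0452]
152 [ 0.5061 -0.0137  0.0516]
160 [ 0.5128 -0.014   0.0538]
168 [ 0.5205 -0.0142  0.0518]
176 [ 0.5285 -0.0144  0.0495]
184 [ 0.5356 -0.0147  0.0513]
192 [ 0.5426 -0.015   0.0535]
200 [ 0.5499 -0.0152  0.0549]
208 [ 0.5569 -0.0155  0.0572]
216 [ 0.564  -0.0158  0.0596]
224 [ 0.5708 -0.0161  0.0626]
232 [ 0.5779 -0.0164  0.0649]
240 [ 0.5854 -0.0167  0.0666]
248 [ 0.5923 -0.017   0.0695]
256 [ 0.5959 -0.0174  0.0794]
264 [ 0.6002 -0.0177  0.0871]
272 [ 0.6074 -0.018   0.0889]
280 [ 0.6148 -0.0183  0.0907]
288 [ 0.6249 -0.0185  0.0878]
296 [ 0.6604 -0.0185  0.0441]
ball [ 0.6151 -0.017   0.0675] res 0.00041491729208644954 in tool [ 65.5 221.3   0.8]
ball [ 0.515  -0.0147  0.0355] res 0.00041815805062975393 in tool [-37.4 242.5  -1.1]
```

```bash
cat > d.py <<'E'
from h import *
import sys
s=robot.get_state();Rm=R.from_quat(s['ee_rot']).as_matrix();t=np.array([float(x) for x in sys.argv[1:4]])
print('units',(Rm.T@(t-s['position'])/.025).round(2),'pos',s['position'].round(4),'ty',Rm[:,1].round(3),'tz',Rm[:,2].round(3),'w',s['gripper_width'],'F',s['ft_force'].round(1))
E
python3 d.py .625 -.0165 .12
```

```text
units [3.23 6.8  0.12] pos [ 0.5266 -0.0205  0.2805] ty [ 0.106  0.023 -0.994] tz [0.032 0.999 0.026] w 0.061923796484601085 F [ 0.3  0.1 -0.2]
```

{"op": "step_arm", "data": {
  "series": [
    [0.6,0.8,0,0],
    [0.6,1,0.05,0],
    [0.6,1,0,0],
    [0.6,1,0.05,0],
    [0.5,1,0,0]
  ]
}}

```text
t: 15.6
position: [0.6107, -0.0175, 0.1628]
ee_rot: [-0.697, -0.024, -0.048, 0.715]
ft_force: [-0.1, 0.4, 0.2]
gripper_width: 0.0622
```

```bash
python3 d.py .625 -.0165 .12
```

```text
units [0.39 1.76 0.02] pos [ 0.6107 -0.0175  0.1628] ty [ 0.102  0.023 -0.995] tz [0.033 0.999 0.026] w 0.06224597236319463 F [-0.1  0.4  0.2]
```

{"op": "step_arm", "data": {
  "series": [
    [0.2,0.9,0,0],
    [0.1,0.8,0,0],
    [0,0.3,0,0],
    [0,0,0,0]
  ]
}}

```text
t: 16.0
position: [0.6189, -0.0162, 0.1032]
ee_rot: [-0.697, -0.019, -0.043, 0.715]
ft_force: [-0.5, 0.4, -0.3]
gripper_width: 0.0621
```

```bash
python3 chk.py w19.png; python3 d.py .625 -.0165 .0535
```

```text
[ 0.6189 -0.0162  0.1032] [-0.5  0.4 -0.3] [ 0.01  0.06 -0.01] 0.062102531119998916 [ 0.088  0.024 -0.996]
100 [ 0.5382 -0.013   0.0531]
150 [ 0.5588 -0.0138  0.0575]
200 [ 0.5793 -0.0147  0.0655]
250 [ 0.5968 -0.0156  0.0808]
300 [ 0.6153 -0.0165  0.091 ]
units [ 0.06  2.02 -0.06] pos [ 0.619  -0.0162  0.1038] ty [ 0.088  0.023 -0.996] tz [0.033 0.999 0.026] w 0.06194655556226492 F [-0.   0.1 -0.4]
```

View pics/w19.png

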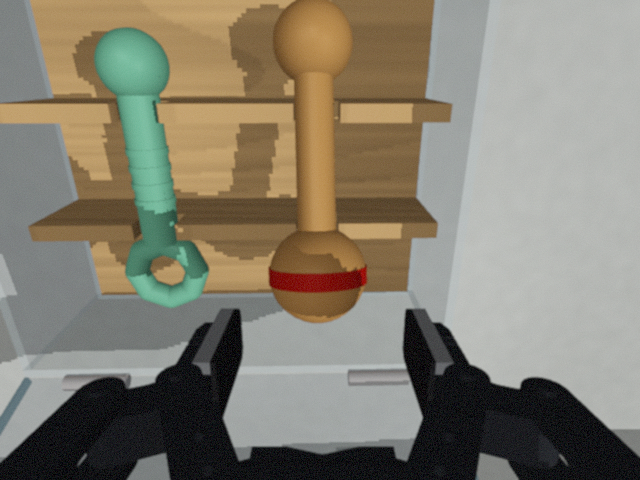

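{"op": "step_arm", "data": {
  "series": [
    [0.05,0.6,0,0],
    [0.05,0.7,-0.05,0],
    [0.05,0.5,0,0],
    [0,0.2,0,0],
    [0,0,0,0]
  ]
}}

```text
t: 16.55
position: [0.6291, -0.0165, 0.0545]
ee_rot: [-0.697, -0.021, -0.045, 0.715]
ft_force: [0.5, -0.3, 1.2]
gripper_width: 0.0619
```

```bash
python3 chk.py w20.png;python3 ball.py w20.png 290 350 310 370; python3 d.py .625 -.0165 .0535
```

```text
[ 0.6291 -0.0165  0.0545] [ 0.5 -0.3  1.2] [-0.01  0.05 -0.02] 0.06185864607752124 [ 0.094  0.023 -0.995]
100 [ 0.5454 -0.0142  0.0538]
150 [ 0.5601 -0.0149  0.059 ]
200 [ 0.5749 -0.0155  0.0644]
250 [ 0.5906 -0.0161  0.0685]
300 [ 0.5996 -0.0168  0.0848]
ball [ 0.6142 -0.0173  0.0674] res 0.0003615391444958104 in tool [-13.8 -13.9  -1. ]
units [-0.17  0.04 -0.01] pos [ 0.6292 -0.0165  0.0548] ty [ 0.094  0.023 -0.995] tz [0.033 0.999 0.026] w 0.06207028251083393 F [-0.5 -1.   0.7]
```

View pics/w20.png

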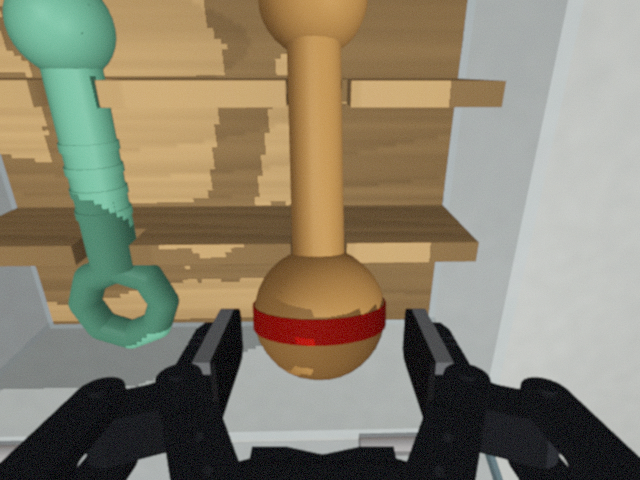

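{"op": "step_arm", "data": {
  "series": [
    [-0.2,0,-0.03,0],
    [-0.03,0.05,0,0],
    [0,0,0,0]
  ]
}}

```text
t: 16.9
position: [0.6238, -0.017, 0.0545]
ee_rot: [-0.697, -0.022, -0.046, 0.715]
ft_force: [-0.0, -0.2, -0.7]
gripper_width: 0.0621
```

```bash
python3 d.py .6142 -.0173 .0674
```

```text
units [-0.33 -0.55 -0.01] pos [ 0.6238 -0.017   0.0545] ty [ 0.096  0.023 -0.995] tz [0.033 0.999 0.026] w 0.06206457570656208 F [-0.  -0.2 -0.7]
```

{"op": "step_arm", "data": {
  "series": [
    [0,0,0,0],
    [0,0,0,0],
    [0,0,0,0],
    [0,0,0,0]
  ],
  "hand": 0,
  "newtons": 20
}}

```text
t: 17.3
position: [0.6242, -0.0171, 0.0554]
ee_rot: [-0.697, -0.022, -0.046, 0.715]
ft_force: [-0.4, -0.0, -0.0]
gripper_width: 0.0447
```

{"op": "step_arm", "data": {
  "series": [
    [-0.1,-0.3,0,0],
    [-0.2,-0.4,0,0],
    [-0.2,-0.4,0,0],
    [-0.2,-0.4,0,0]
  ]
}}

```text
t: 17.7
position: [0.6051, -0.0175, 0.0941]
ee_rot: [-0.697, -0.024, -0.048, 0.715]
ft_force: [0.4, -0.2, -0.4]
gripper_width: 0.0445
```

```bash
python3 chk.py w21.png;python3 ball.py w21.png 285 360 310 380; 
```

```text
[ 0.6051 -0.0175  0.0941] [ 0.4 -0.2 -0.4] [-0.06 -0.12  0.01] 0.0444895906634723 [ 0.103  0.023 -0.994]
100 [ 0.5233 -0.0147  0.0675]
150 [ 0.5397 -0.0155  0.0787]
200 [ 0.5555 -0.0163  0.0887]
250 [ 0.5711 -0.017   0.0978]
300 [ 0.5788 -0.0177  0.1184]
ball [ 0.5977 -0.0172  0.1058] res 0.00037843320898236013 in tool [ -5.8 -11.    0.3]
```

View pics/w21.png

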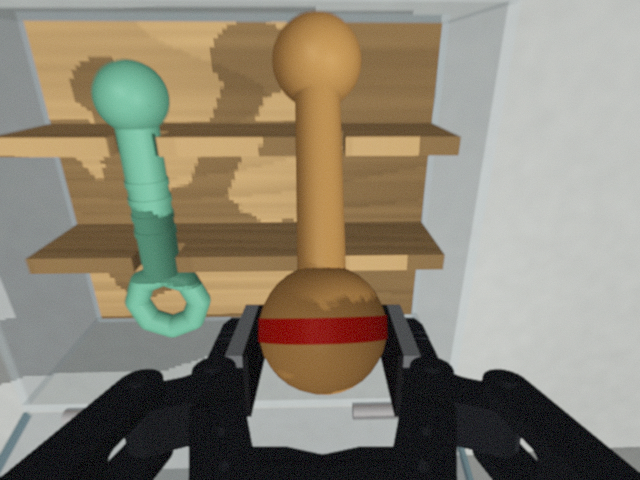

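{"op": "step_arm", "data": {
  "series": [
    [-0.35,-0.45,0,0],
    [-0.4,-0.45,0,0],
    [-0.45,-0.4,0,0]
  ]
}}

```text
t: 18.05
position: [0.5723, -0.0173, 0.1277]
ee_rot: [-0.697, -0.027, -0.05, 0.715]
ft_force: [1.5, 0.6, 0.9]
gripper_width: 0.0449
```

```bash
python3 chk.py w22.png;python3 ball.py w22.png 285 360 320 390; 
```

```text
[ 0.5723 -0.0173  0.1277] [1.5 0.6 0.9] [-0.07 -0.3   0.02] 0.04491866590358778 [ 0.109  0.023 -0.994]
100 [ 0.4925 -0.0141  0.0777]
150 [ 0.5144 -0.0148  0.0744]
200 [ 0.5307 -0.0159  0.0977]
250 [ 0.5441 -0.0168  0.1187]
300 [ 0.5482 -0.0176  0.1482]
ball [ 0.5691 -0.0171  0.1397] res 0.00037986603079368485 in tool [ -0.3 -11.1   0.3]
```

View pics/w22.png

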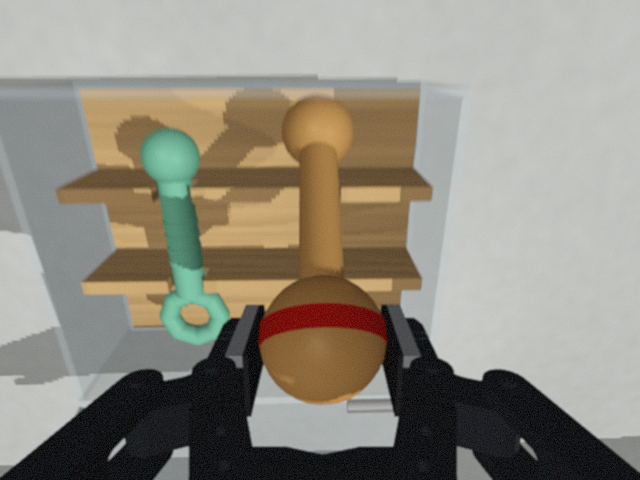

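{"op": "step_arm", "data": {
  "series": [
    [-0.4,-0.25,0,0],
    [-0.45,-0.2,0,0],
    [-0.45,-0.15,0,0]
  ]
}}

```text
t: 18.4
position: [0.5339, -0.0164, 0.1407]
ee_rot: [-0.697, -0.026, -0.05, 0.715]
ft_force: [1.0, -0.3, -0.6]
gripper_width: 0.0443
```

```bash
python3 chk.py w23.png;python3 ball.py w23.png 285 360 325 400; 
```

```text
[ 0.5339 -0.0164  0.1407] [ 1.  -0.3 -0.6] [-0.01 -0.18  0.04] 0.044298428622680144 [ 0.107  0.023 -0.994]
100 [ 0.4613 -0.0115 -0.0012]
150 [ 0.4886 -0.0129  0.0223]
200 [ 0.5053 -0.0145  0.0704]
250 [ 0.5151 -0.0158  0.1115]
300 [ 0.5111 -0.0167  0.1592]
ball [ 0.5333 -0.0164  0.1528] res 0.00034529792997958775 in tool [  2.9 -12.1   0.3]
```

View pics/w23.png

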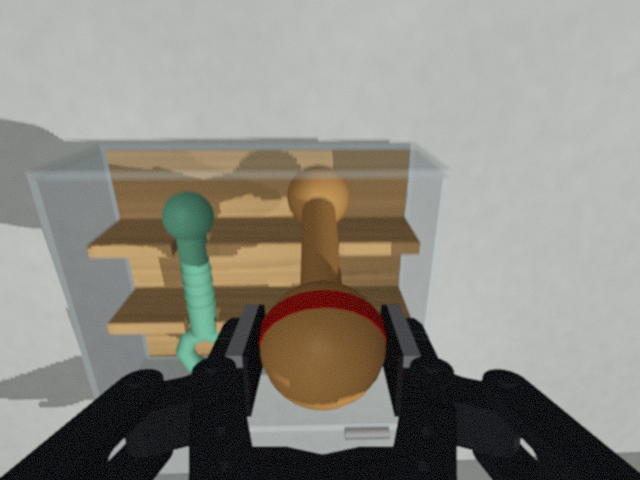

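{"op": "step_arm", "data": {
  "series": [
    [-0.3,-0.1,0,0],
    [-0.35,-0.05,0,0],
    [-0.2,0,0,0],
    [0,0,0,0]
  ]
}}

```text
t: 18.85
position: [0.5069, -0.0155, 0.1415]
ee_rot: [-0.697, -0.025, -0.048, 0.715]
ft_force: [0.3, -0.7, -0.9]
gripper_width: 0.0448
```

```bash
python3 chk.py w24.png;python3 ball.py w24.png 285 360 325 400; 
```

```text
[ 0.5069 -0.0155  0.1415] [ 0.3 -0.7 -0.9] [-0.02 -0.17 -0.  ] 0.04476049971528336 [ 0.103  0.023 -0.994]
100 [ 0.4339 -0.0105 -0.0018]
150 [ 0.4658 -0.0117 -0.0006]
200 [ 0.4888 -0.0133  0.038 ]
250 [ 0.5007 -0.0147  0.0852]
300 [ 0.4852 -0.0158  0.1585]
ball [ 0.5079 -0.0155  0.1538] res 0.00033913643002373046 in tool [  1.8 -12.2   0.3]
```

View pics/w24.png

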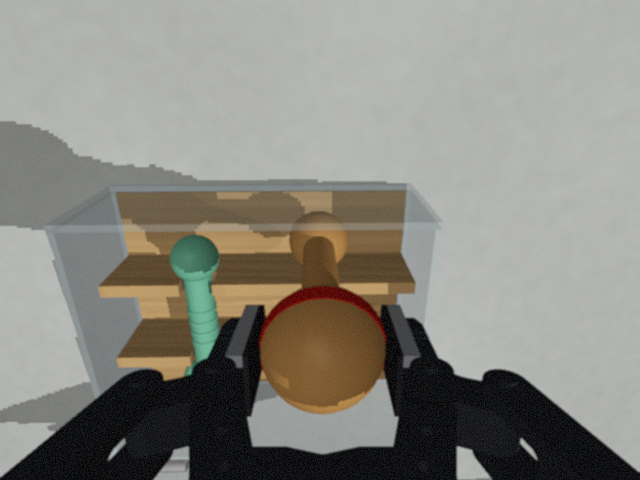

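{"op": "step_arm", "data": {
  "series": [
    [0.15,-0.2,0,0],
    [0.1,-0.4,0,0],
    [0.1,-0.5,0,0],
    [0.1,-0.5,0,0],
    [0.1,-0.5,0,0]
  ],
  "newtons": 30
}}

```text
t: 19.4
position: [0.516, -0.0172, 0.1972]
ee_rot: [-0.697, -0.023, -0.047, 0.715]
ft_force: [0.0, -0.3, -0.4]
gripper_width: 0.0444
```

```bash
python3 chk.py w25.png;python3 ball.py w25.png 285 360 325 400
```

```text
[ 0.516  -0.0172  0.1972] [ 0.  -0.3 -0.4] [-0.04  0.11 -0.  ] 0.044448816981000165 [ 0.099  0.023 -0.995]
100 [ 4.463e-01 -1.120e-02 -4.000e-04]
150 [ 0.4846 -0.0125 -0.    ]
200 [ 0.5256 -0.014   0.0045]
250 [ 0.5057 -0.0165  0.1492]
300 [ 0.4938 -0.0175  0.2152]
ball [ 0.517  -0.0172  0.2095] res 0.00036064506898922204 in tool [  0.4 -10.    0.4]
```

{"op": "step_arm", "data": {
  "series": [
    [0,-0.5,0,0],
    [0,-0.6,0,0],
    [0,-0.6,0,0],
    [0,-0.6,0,0],
    [0,-0.6,0,0]
  ]
}}

```text
t: 19.95
position: [0.5101, -0.0191, 0.2746]
ee_rot: [-0.697, -0.024, -0.047, 0.715]
ft_force: [0.2, -0.8, -0.4]
gripper_width: 0.0442
```

{"op": "step_arm", "data": {
  "series": [
    [0,-0.6,0,0],
    [0,-0.5,0,0],
    [0,-0.3,0,0],
    [0,0,0,0],
    [0,0,0,0]
  ]
}}

```text
t: 20.45
position: [0.5072, -0.0201, 0.3136]
ee_rot: [-0.697, -0.025, -0.048, 0.715]
ft_force: [0.6, -0.0, 0.1]
gripper_width: 0.044
```

```bash
python3 chk.py w26.png;python3 ball.py w26.png 285 360 325 400;python3 - <<'E'
from h import *
snap('scene','s26.png');c=ld('s26.png')['img'][60:330,150:510];cv2.imwrite('pics/c26.png',cv2.cvtColor(cv2.resize(c,(800,600)),cv2.COLOR_RGB2BGR))
snap('top','t26.png')
E
```

```text
[ 0.5072 -0.0201  0.3136] [ 0.6 -0.   0.1] [-0.01  0.04 -0.04] 0.04403774067600275 [ 0.103  0.023 -0.994]
100 [ 0.4472 -0.0119 -0.0006]
150 [ 0.4888 -0.0145  0.0531]
200 [ 0.5452 -0.0161  0.0351]
250 [ 0.4975 -0.0193  0.2648]
300 [ 0.4856 -0.0203  0.3304]
ball [ 0.5082 -0.0201  0.3259] res 0.00036815021571159727 in tool [  2.3 -12.2   0.3]
```

View pics/c26.png

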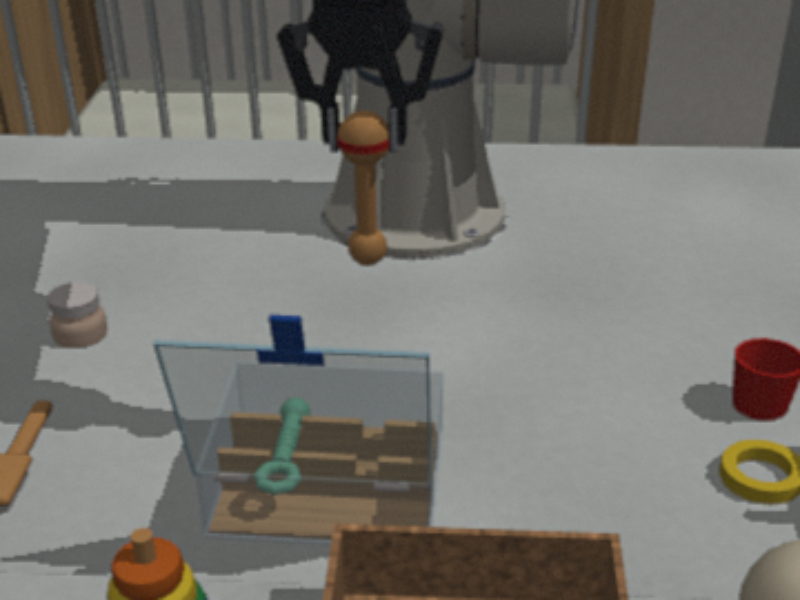

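View pics/w26.png

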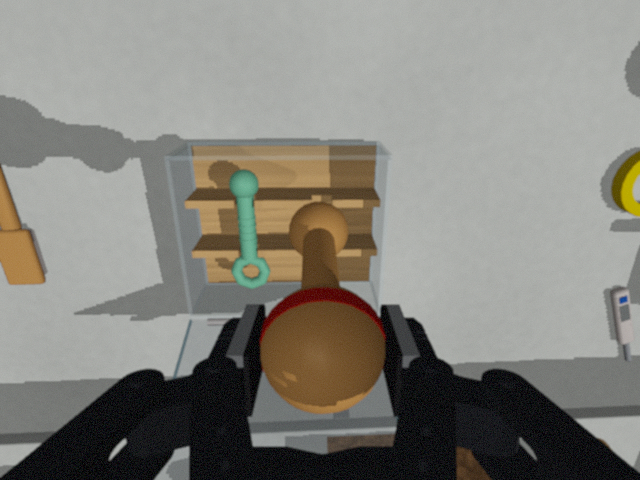

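The scene view shows the rattle hanging upright from the pads: big red-banded head on top, small head below at about (367,247) in the crop, lid open, teether in place. I'll check the tilt and steadiness.

{"op": "step_arm", "data": {
  "series": [
    [0,0,0,0],
    [0,0,0,0],
    [0,0,0,0],
    [0,0,0,0],
    [0,0,0,0]
  ]
}}

```text
t: 21.1
position: [0.5064, -0.02, 0.3115]
ee_rot: [-0.697, -0.023, -0.047, 0.715]
ft_force: [-0.4, 0.1, -0.1]
gripper_width: 0.0447
```

{"op": "step_arm", "data": {
  "series": [
    [0,0,0,0],
    [0,0,0,0],
    [0,0,0,0],
    [0,0,0,0],
    [0,0,0,0]
  ]
}}

```text
t: 21.6
position: [0.5065, -0.02, 0.3116]
ee_rot: [-0.697, -0.023, -0.047, 0.715]
ft_force: [-0.2, -0.1, -0.8]
gripper_width: 0.044
```

```bash
python3 chk.py w27.png;python3 ball.py w27.png 285 360 325 400; python3 sm.py w27.png 306 330 207 228
python3 - <<'E'
from h import *
a=ld('w26.png');b=ld('w27.png');d=np.abs(a['img'].astype(int)-b['img']).mean();print('diff',d)
snap('top','t27.png');snap('scene','s27.png')
for n,o,w in(('top','top0.png','t27.png'),('scene','scene0.png','s27.png')):
    A=ld(o)['img'];B=ld(w)['img'];cv2.imwrite('pics/cmp_'+n+'.png',cv2.cvtColor(np.hstack([cv2.resize(A,(400,300)),cv2.resize(B,(400,300))]),cv2.COLOR_RGB2BGR))
A=ld('scene0.png')['img'].astype(int);B=ld('s27.png')['img'].astype(int)
m=(np.abs(A-B).sum(2)>60)
for n,(u0,u1,v0,v1) in dict(jar=(168,202,185,220),brush=(132,178,238,292),cup=(478,515,212,250),ring=(470,515,256,288)).items():print(n,m[v0:v1,u0:u1].mean().round(3))
D=ld('w27.png');print('teether',dep(D,246,215),atz(D,251,271,.044))
E
```

```text
[ 0.5065 -0.02    0.3116] [-0.2 -0.1 -0.8] [ 0.04 -0.05 -0.01] 0.04400628215189549 [ 0.1    0.023 -0.995]
100 [ 0.4453 -0.0118 -0.0016]
150 [ 0.4888 -0.0142  0.0425]
200 [ 0.5432 -0.0159  0.0336]
250 [ 0.4958 -0.0193  0.2644]
300 [ 0.4131 -0.0203  0.4448]
ball [ 0.5075 -0.02    0.3239] res 0.00034747515032338555 in tool [  2.3 -12.1   0.4]
ball [ 0.504  -0.0195  0.2191] res 0.00043735345907475534 in tool [-11.6  91.8  -2. ]
diff 4.833818359375
jar 0.12
brush 0.206
cup 0.0
ring 0.0
teether [ 0.54997448 -0.09246312  0.0531154 ] [ 0.61926273 -0.09572109  0.044     ]
```

View pics/cmp_top.png

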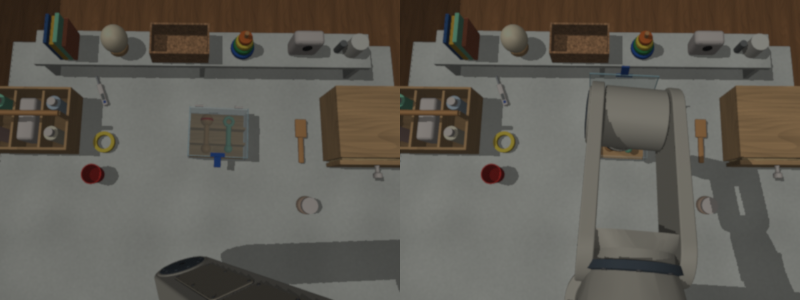

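The rattle is about 2° from vertical with the small head centre at 0.219 m. It is still, and nothing else has moved, so I'm handing in.

```bash
python3 -c "
from bench import robot
print(robot.job_done())"
```

```text
the job is handed in; nothing more can be done
None
```

The rattle is out of the box and held still and upright in the gripper, big red-banded head on top, and the lid stands open by itself. I handed the job in at about 22 s; no verdict was reported.

- **Lid:** I pinched the tab and swung the lid back to about 1.8 rad, then let go. It still stood open in the last pictures.
- **Rattle:** I gripped it by the big head and turned it upright by pressing the small head against the inside of the box's near wall while rising in an arc. On the first try the ball slipped out of the pads and the rattle dropped back into the cradle. I gripped it again off-centre, and the second try worked.
- **Last checks:**
  - The rattle is about 2° from vertical.
  - The small head's centre is about 0.219 m above the shelf, so its lower end is about 0.20 m up.
  - The small head is about 0.1 m from the grasp point.
  - The arm pose held steady over a further half second of waiting.
- **Other objects:** The teether's ring end measures within about 4 mm of its first position, and the bystanders look unmoved in the pictures. The picture comparison flagged changes around the jar and brush. I take these to be the arm's shadow, since both look to be in place in the top view.
- **Off from plan:** The tool ended tilted about 6° from straight down. The tilt built up during the moves; it did not affect the result.

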